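# Load the tumbler steriliser and bring up its lamp

## Robot

A 6-joint arm with a two-finger parallel gripper is mounted at the origin on the work surface. World frame = base frame: x ahead of the robot, y to its left, z up, the work surface at z = 0. Lengths are in m, angles in rad, forces in N, time in s.
With the tool pointing down it reaches from about 0.35 to 0.975 m from the base axis. Payload 4.9 kg.
Tool frame: the origin (TCP) lies at the very end of the fingers, on their centre line; the grasp point (between the pads) lies 19 mm behind it; y points along the fingers, z is the direction in which the jaws open and shut, and the axes are right-handed (so a half turn about y gives the same grasp; the last joint's range is limited). The gripper opens to 85 mm and grips with 20 to 120 N. Pads are 22 mm wide; open, the fingers measure 114 mm over their backs; the gripper's body (76 mm by 85 mm) begins 54 mm behind the grasp point. The pads swing forward as they close: fully open they stand 13 mm farther back than shut.
Start: joints at [-1.326, 0.053, 1.613, -0, 1.476, -0.119], TCP at [0.222, -0.584, 0.231] pointing down, gripper open.
Joint ranges: [-3.01, 3.01], [-1.01, 2.22], [0.06, 2.58], [-1.02, 4.17], [0.09, 2.62], [-3.14, 3.14]. Speed limits (rad/s): [2.57, 2.57, 3.14, 3.14, 3.14, 3.14].

## Interface

Orientations are given as a rotation vector (axis times angle).
In Python, from station import ctrl gives the robot as it stands.
- The arm moves only by the tool arm_command, never from a script. Its argument "steps" is a list of rows, each a list of 3 entries, a list of its own where there are three numbers: the shift along the tool's x, y, z in m, then the turn, a rotation vector about the tool's x, y, z in degrees, then the opening, from 0 (shut) to 1 (fully open). In form: [[[dx, dy, dz], [ax, ay, az], gripper], ...]. A call has 1 to 5 rows; each row is the pose to reach, as a shift and turn from the pose measured when the call began, along the tool's axes at that moment; what a row does not reach only later rows make up. A row lasts 1/10 s, in which the tool goes at most 50 mm and 8.59 degrees, less where a joint would pass 70% of its speed; a pose out of reach is approached as far as the arm can. A call with a gripper value outside its range is refused whole. The fingers move at their own pace and stop on an object; "force" is the grip in N (left out, the last holds). Time passes only in rows, so rows that repeat a pose let the fingers close. It gives the time, the measured TCP pose, the force and the opening at its end, in the units of the state.
- ctrl.get_obs(): the state, without advancing time (a new reading comes with each control period).
- ctrl.get_image(name): name is "scene" or "top" or "wrist"; returns a dict with "img" (400x640x3 uint8, red, green, blue), "camera_matrix" (3x3 intrinsics, pixels), "k1" (the pictures are not rectified: a ray, as slopes to the right and down, at radius r is drawn at 1 + k1 r^2 times it, then the intrinsics apply), "world_from_camera" (4x4, takes a point from camera to world coordinates). Camera axes: x right, y up, looking along -z (the intrinsics and any distortion apply to the point x, -y, -z); pixel columns grow to the right and rows downward; lengths in m; the calibration is good to about 2 mm. A picture is of the moment at which its call begins. There is no depth.
- ctrl.finish_job(): hands the job in, once; it reports no verdict.
Trained networks look in a picture, given as the dict that the camera call returned (one of the last four; its "shot" number tells which), for a name from the list of things; names that differ only in an ending like _2 or _b are one class to them, and where a whole thing is asked for, a point or a joint stands for the part that bears it (a point fixed in the world has none). Each returns a list of dicts, best first, with "confidence" (0 to 1); they miss things now and then, are a little off and sometimes report something else, mostly with a low value. They report only what shows in the picture. A call takes as long as a camera call.
- ctrl.boxes_of(picture, name): "position" ([row, column] in pixels, amid what is visible of it).
The state is a dict: "t": time; "q": joint angles; "dq": joint speeds; "effort": joint torques, N m; "tool_pos": TCP position; "tool_rot": TCP orientation; "contact_force": force on the tool from outside, world axes, zero at the start; "wrist_torque": the same for the moment, N m; "opening": finger opening in m.
Only numpy, scipy, OpenCV 4.12 (cv2) and the standard library are available. Lean on these libraries where they do the work, as an engineer would, in place of code of your own. Each camera call takes 0.05 s, during which the arm holds its last target.

## Task

Get the rinse tumblers ready for sterilising: lay the hairbrush that was left on the steriliser's turntable flat in the wooden tray, and stand every tumbler on the counter upright on a blue pad of its own, centred on it. With all of them loaded, turn the turntable clockwise (seen from above) by exactly one click, 120 degrees, so that the loaded pads face the lamp, and only then wind the handwheel clockwise until the lamp panel rests against its orange stops. Leave the other toiletries where they are.

Things in the scene. Friction and masses are not known exactly. Their poses are not given: they have to be found in the camera images.
- machine: The steriliser, fixed to the counter: white round base carrying the turntable; handwheel on a white arm to its right, lamp panel on two rails on its far side. Origin on the counter under the turntable's axis; its x points from the turntable axis to the lamp, y to the left, z up..
- table_axis (a point): Point on the turntable's vertical axis at the height of the disc's top (30 mm above the counter). The disc is white, 340 mm across, flat, no rim; a steel hub disc 44 mm across and 6 mm high lies at its centre.
- turntable (a joint): Angle of the turntable, rad, growing clockwise seen from above. Sprung detents (clicks) pull it in at 0 (loading position, where it starts, within about 0.06), 2.094 (120 degrees, pads facing the lamp) and 4.189 (too far). Midway between detents the pull changes side. Moving it needs at most about 0.2 N m, i.e. 3 N at its grip. Within 0.08 of a detent counts as in it; released near a detent it is drawn to within about 0.03 of it.
- turn_grip (a point): Grip point of the turntable: a yellow upright sleeve 20 mm across that spins freely on a steel post standing on the disc 75 mm from the axis, on the side opposite the pads. The sleeve reaches from 105 to 155 mm above the counter; this point is on its axis, 133 mm above the counter. Higher than the tumblers on the disc, so it can be held from above and carried round the axis without turning the gripper.
- pad1 (a point): Centre of a blue pad (flat disc 72 mm across, flush, on the top of the turntable), 95 mm from the turntable axis, 60 degrees to one side of pad2. Height 30 mm above the counter. Turns with the turntable.
- pad2 (a point): Centre of the middle blue pad, as pad1, opposite the yellow grip.
- pad3 (a point): Centre of the third blue pad, as pad1, 60 degrees to the other side of pad2. Any tumbler may stand on any pad, one on each; within 22 mm of the centre counts as centred.
- handwheel (a joint): Angle of the handwheel, rad, growing clockwise seen from above. Starts between 0 and 2; at 18.85 (3 turns) the lamp is at its stops and the wheel can turn no further. Turns with about 1 N at its crank.
- wheel_axis (a point): Point on the vertical axis of the handwheel, on top of the black wheel (disc 116 mm across, its top 68 mm above the counter).
- crank_grip (a point): Grip point of the crank: a yellow upright sleeve 20 mm across, spinning freely on a pin 45 mm from the wheel's axis. It reaches from 76 to 126 mm above the counter; this point is on its axis, 106 mm above the counter. Can be held from above and led in circles without turning the gripper.
- lamp (a joint): Travel of the lamp panel towards the turntable, m: 0 fully back, 0.050 against the orange stops (0.048 and more counts as resting on them). Geared to the handwheel, 2.65 mm for each rad, and moved only by it.
- lamp_face (a point): Middle of the lamp panel's face towards the turntable, 73 mm above the counter. White panel 240 mm wide, top 123 mm above the counter, three violet tubes on the face. 235 mm from the turntable axis when fully back, 185 mm at the stops.
- tumbler1: White ceramic tumbler, straight round cup 58 mm across outside, 62 mm high, wall 4 mm, 0.16 kg, standing upright on the counter. Origin at the centre of its underside, z up. Of the three tumblers two or three are present (None: absent).
- tumbler2: Blue tumbler, as tumbler1.
- tumbler3: Terracotta-coloured tumbler, as tumbler1.
- hairbrush: Wooden hairbrush 170 mm long lying bristles up, 0.09 kg, at the start on the turntable's disc across the pads. Origin at the middle of its underside; x points from handle to head. The handle (22 mm wide, 18 mm high) spans x = -85 to +10 mm; the head (52 mm wide, 16 mm thick plus bristles to 31 mm) x = +5 to +85 mm. Balances at about x = +15 mm.
- tray: Open wooden tray, fixed, 210 x 110 mm outside, 28 mm high, wall and floor 5 mm. Origin at the centre of its underside; x along its long side.
- compact: Black compact mirror with its flap open, 76 mm across. Not to be moved.
- toothbrush: Pink plastic toothbrush, 150 mm long. Not to be moved.
- lotion: Green lotion bottle, 56 mm across, 130 mm high. Not to be moved.
- comb: Orange comb, 150 mm long. Not to be moved.
- jar: Amber jar with white cap, 70 mm across. Not to be moved.
- soap: Cream bar of soap, 85 mm long. Not to be moved.

How it is judged:
On the way, in this order (a step that is already met when the one before it is completed fails the run):
1. the hairbrush lies in the tray and every tumbler stands on a pad, with the turntable still in its loading position and the lamp still back (z of hairbrush in the frame of tray between -0.005 and 0.025 m and x of hairbrush in the frame of tray between -0.045 and 0.045 m and y of hairbrush in the frame of tray between -0.04 and 0.04 m and (horizontal distance between tumbler1 and pad1 below 0.022 m or horizontal distance between tumbler1 and pad2 below 0.022 m or horizontal distance between tumbler1 and pad3 below 0.022 m) and angle between each of tumbler1, tumbler2, tumbler3's own z axis and vertical below 0.15 rad and z of tumbler1 in the frame of machine between 0.024 and 0.038 m and (horizontal distance between tumbler2 and pad1 below 0.022 m or horizontal distance between tumbler2 and pad2 below 0.022 m or horizontal distance between tumbler2 and pad3 below 0.022 m) and z of tumbler2 in the frame of machine between 0.024 and 0.038 m and (horizontal distance between tumbler3 and pad1 below 0.022 m or horizontal distance between tumbler3 and pad2 below 0.022 m or horizontal distance between tumbler3 and pad3 below 0.022 m) and z of tumbler3 in the frame of machine between 0.024 and 0.038 m and value of joint turntable below 0.25 rad and value of joint lamp below 0.015 m), for 0.2 s.
2. the turntable is in the detent one click (120 degrees) on, tumblers still on it, the lamp still back (value of joint turntable between 2.014 and 2.174 rad and z of each of tumbler1, tumbler2, tumbler3 in the frame of machine above 0.02 m and value of joint lamp below 0.015 m), for 0.2 s.
3. the lamp panel rests against its stops (value of joint lamp above 0.048 m), for 0.2 s.
At the end, for the whole second after the job is handed in: The hairbrush lies in the tray, every tumbler present stands upright within 22 mm of the centre of a pad, the turntable is within 0.08 rad of its 120 degree detent, the lamp is within 2 mm of its stops, all at rest (z of hairbrush in the frame of tray between -0.005 and 0.025 m and x of hairbrush in the frame of tray between -0.045 and 0.045 m and y of hairbrush in the frame of tray between -0.04 and 0.04 m and (horizontal distance between tumbler1 and pad1 below 0.022 m or horizontal distance between tumbler1 and pad2 below 0.022 m or horizontal distance between tumbler1 and pad3 below 0.022 m) and angle between each of tumbler1, tumbler2, tumbler3's own z axis and vertical below 0.15 rad and z of tumbler1 in the frame of machine between 0.024 and 0.038 m and (horizontal distance between tumbler2 and pad1 below 0.022 m or horizontal distance between tumbler2 and pad2 below 0.022 m or horizontal distance between tumbler2 and pad3 below 0.022 m) and z of tumbler2 in the frame of machine between 0.024 and 0.038 m and (horizontal distance between tumbler3 and pad1 below 0.022 m or horizontal distance between tumbler3 and pad2 below 0.022 m or horizontal distance between tumbler3 and pad3 below 0.022 m) and z of tumbler3 in the frame of machine between 0.024 and 0.038 m and value of joint turntable between 2.014 and 2.174 rad and value of joint lamp above 0.048 m and linear speed of each of tumbler1, tumbler2, tumbler3, hairbrush below 0.02 m/s and velocity of joint turntable between -0.05 and 0.05 rad/s); the robot touches nothing.
It fails at once if one of the other toiletries is moved by more than 50 mm (distance of any of compact, toothbrush, lotion, comb, jar, soap from where it was at the start of the episode above 0.05 m).
Of tumbler1, tumbler2, tumbler3 only 2 to 3 are there at a start; the rules pass over those that are not, and their reading is None.
At some moment in a run one of tumbler1, tumbler2, tumbler3 may be knocked a few centimetres aside while the robot is not near it.
It also fails if it takes over 192 s, if anything falls off the work surface, if the arm or the gripper's body presses on something with over 40 N, if the wrist force passes 120 N, or if a joint passes its speed limit or range.

## Working session

There is one attempt and no reset: what is moved stays moved. The work goes in short steps, Python scripts to look and compute and a tool call to move; the robot and the scene stay as the last step left them, time stands still between calls to the robot, and variables do not carry over. Pictures are saved under pics/ and viewed, and the job is handed in when it is done.

Besides the shell and the picture viewer there is one more tool, called after "Request:" as name(argument=value, ...), one argument or row to a line, values as JSON. arm_command: Moves the arm, as the interface text tells. Its arguments: {"type":"object","properties":{"steps":{"type":"array"},"force":{"type":"number"}},"required":["steps"]}

```bash
ls; mkdir -p pics
python3 - <<'E'
from station import ctrl
import cv2
o=ctrl.get_obs(); print(o)
for n in("scene","top","wrist"):
    p=ctrl.get_image(n); cv2.imwrite(f"pics/{n}0.png",p["img"][:,:,::-1]); print(n,p["camera_matrix"].tolist(),p["k1"],p["world_from_camera"].round(4).tolist())
E
```

```text
pics
{'t': 0.0, 'q': array([-1.32603071e+00,  5.33885326e-02,  1.61427726e+00, -2.62911941e-06,
        1.47599704e+00, -1.19015481e-01]), 'dq': array([-6.61059931e-05,  2.60732674e-04, -6.57993349e-04, -6.09948683e-04,
        6.34818376e-04,  1.01595504e-04]), 'effort': array([-1.41166747e-03, -3.93681335e+01, -3.70180249e+01, -1.71254096e-04,
        7.00518911e-03,  1.10445157e-05]), 'tool_pos': array([ 0.22222199, -0.58350114,  0.23005338]), 'tool_rot': array([-0.37222679,  2.02519613, -2.02094651]), 'contact_force': array([ 0.05059253,  0.31488423, -0.29675725]), 'wrist_torque': array([ 0.03120195, -0.03284723,  0.00980889]), 'opening': 0.08493717902712375}
scene [[410.973732968962, 0.0, 314.7755641948524], [0.0, 410.973732968962, 195.64268262905165], [0.0, 0.0, 1.0]] -0.10827236922858606 [[-0.8329, -0.4647, 0.3007, 0.8669], [0.5533, -0.7137, 0.4296, 0.4859], [0.015, 0.5241, 0.8515, 1.0553], [0.0, 0.0, 0.0, 1.0]]
top [[501.05699071702514, 0.0, 322.60192662676906], [0.0, 501.05699071702514, 194.43351083825084], [0.0, 0.0, 1.0]] -0.1553375699998487 [[-0.0464, 0.9771, -0.2078, 0.2472], [-0.9989, -0.0443, 0.0146, 0.0041], [0.0051, 0.2083, 0.9781, 1.4626], [0.0, 0.0, 0.0, 1.0]]
wrist [[298.84432432207944, 0.0, 316.76819859134946], [0.0, 298.84432432207944, 200.50920655502608], [0.0, 0.0, 1.0]] -0.01681718432293549 [[0.3561, 0.8944, 0.2706, 0.2913], [-0.9345, 0.3416, 0.1006, -0.5575], [-0.0024, -0.2887, 0.9574, 0.373], [0.0, 0.0, 0.0, 1.0]]
```

View pics/top0.png

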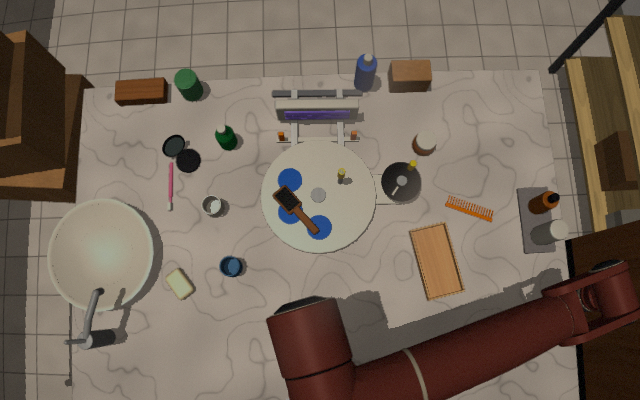

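View pics/scene0.png

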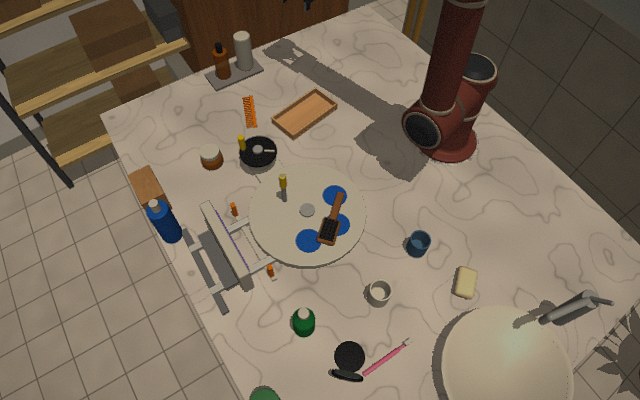

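View pics/wrist0.png

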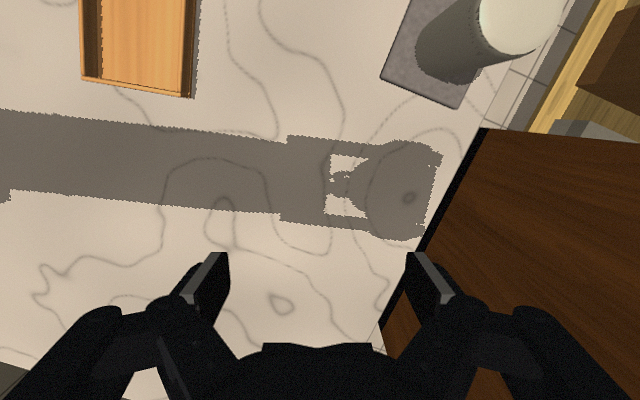

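The top view shows the white tumbler at about (213,205) and the blue one at (231,267). The brush is at (297,210), the tray at (436,261), the hub at (318,195), the turn grip at (341,172) and the crank at (412,164). I see no terracotta tumbler.

```bash
cat > h.py <<'E'
import numpy as np, cv2
from scipy.spatial.transform import Rotation as R
from station import ctrl
def ray(p,u,v):
    K=p["camera_matrix"]; s=cv2.undistortPoints(np.array([[[u,v]]],float),K,np.array([p["k1"],0,0,0.]))[0,0]
    T=p["world_from_camera"]; d=T[:3,:3]@np.array([s[0],-s[1],-1.]); return T[:3,3],d
def at(p,u,v,z):
    o,d=ray(p,u,v); return o+d*(z-o[2])/d[2]
def proj(p,X):
    T=p["world_from_camera"]; c=T[:3,:3].T@(np.array(X)-T[:3,3]); s=np.array([c[0],-c[1]])/-c[2]
    s=s*(1+p["k1"]*(s@s)); K=p["camera_matrix"]; return np.array([K[0,0]*s[0]+K[0,2],K[1,1]*s[1]+K[1,2]])
def tri(l):
    A=np.zeros((3,3));b=np.zeros(3)
    for p,u,v in l:
        o,d=ray(p,u,v); d=d/np.linalg.norm(d); M=np.eye(3)-np.outer(d,d); A+=M;b+=M@o
    return np.linalg.solve(A,b)
def tool():
    o=ctrl.get_obs(); return np.array(o["tool_pos"]),R.from_rotvec(o["tool_rot"]).as_matrix(),o
def plan(pos,yaw=None):
    """shift in tool axes to world pos; turn so tool points down with jaw axis (tool z) at world yaw"""
    P,M,o=tool(); out=M.T@(np.array(pos)-P)
    y=np.array([0,0,-1.])
    if yaw is None:
        z=M[:,2]-y*(M[:,2]@y); z/=np.linalg.norm(z); zs=[z]
    else:
        z=np.array([np.cos(yaw),np.sin(yaw),0]); zs=[z,-z]
    print("pos",P.round(4),"jawyaw",np.degrees(np.arctan2(M[1,2],M[0,2])).round(1),"open",round(o["opening"],4),"t",o["t"],"F",o["contact_force"].round(1),"q6",o["q"].round(2)[[0,5]])
    for z in zs:
        W=np.stack([np.cross(y,z),y,z],1); print("shift",out.round(4),"turn",np.degrees(R.from_matrix(M.T@W).as_rotvec()).round(1))
def save(p,name,box=None,s=1):
    i=p["img"][:,:,::-1]
    if box: r0,r1,c0,c1=box; i=i[r0:r1,c0:c1]
    cv2.imwrite(f"pics/{name}.png",cv2.resize(i,None,fx=s,fy=s,interpolation=cv2.INTER_CUBIC))
E
python3 - <<'E'
from h import *
P={n:ctrl.get_image(n) for n in("top","scene")}
save(P["top"],"topz",(80,310,160,480),2.4); save(P["scene"],"scz",(80,320,180,440),2.4)
Z=dict(table_axis=.03,turn_grip=.133,pad1=.03,pad2=.03,pad3=.03,wheel_axis=.068,crank_grip=.106,tumbler1=.05,tumbler2=.05,tumbler3=.05,hairbrush=.045,tray=.01,lamp_face=.07)
for k,z in Z.items():
    for n,p in P.items():
        for d in ctrl.boxes_of(p,k)[:3]:
            r,c=d["position"]; print(k,n,(round(c,1),round(r,1)),round(d["confidence"],2),at(p,c,r,z)[:2].round(3))
print(ctrl.get_obs()["t"])
E
```

```text
table_axis top (330.6, 178.1) 0.88 [ 0.6   -0.043]
table_axis scene (277.8, 224.4) 0.79 [ 0.644 -0.009]
table_axis scene (284.2, 181.7) 0.7 [ 0.554 -0.122]
turn_grip top (314.9, 106.2) 0.48 [ 0.786 -0.006]
turn_grip top (211.9, 206.0) 0.28 [0.511 0.286]
turn_grip scene (282.8, 179.3) 0.46 [ 0.585 -0.07 ]
pad1 top (320.2, 190.0) 0.74 [ 0.565 -0.011]
pad1 scene (303.4, 210.9) 0.96 [ 0.561 -0.006]
pad1 scene (248.0, 110.6) 0.27 [ 0.507 -0.435]
pad2 top (320.2, 190.0) 0.74 [ 0.565 -0.011]
pad2 scene (303.4, 210.9) 0.96 [ 0.561 -0.006]
pad2 scene (248.0, 110.6) 0.27 [ 0.507 -0.435]
pad3 top (320.2, 190.0) 0.74 [ 0.565 -0.011]
pad3 scene (303.4, 210.9) 0.96 [ 0.561 -0.006]
pad3 scene (248.0, 110.6) 0.27 [ 0.507 -0.435]
wheel_axis top (327.0, 178.4) 0.64 [ 0.59  -0.032]
wheel_axis top (180.4, 151.5) 0.28 [0.691 0.394]
wheel_axis scene (278.0, 219.4) 0.63 [ 0.644 -0.004]
crank_grip scene (241.0, 145.7) 0.66 [ 0.618 -0.255]
tumbler1 top (213.8, 204.2) 0.83 [0.533 0.298]
tumbler1 top (231.2, 264.9) 0.75 [0.356 0.25 ]
tumbler1 scene (373.8, 292.3) 0.91 [0.546 0.3  ]
tumbler1 scene (418.0, 242.4
[... 351 characters left out ...]
533 0.298]
tumbler3 top (231.2, 264.9) 0.75 [0.356 0.25 ]
tumbler3 scene (373.8, 292.3) 0.91 [0.546 0.3  ]
tumbler3 scene (418.0, 242.4) 0.64 [0.359 0.256]
tumbler3 scene (303.1, 112.7) 0.59 [ 0.367 -0.31 ]
hairbrush top (290.7, 205.1) 0.73 [0.521 0.076]
hairbrush scene (331.4, 228.5) 0.85 [0.531 0.09 ]
hairbrush scene (277.4, 223.2) 0.41 [ 0.647 -0.006]
tray top (437.9, 261.0) 0.57 [ 0.342 -0.345]
tray scene (303.2, 113.1) 0.96 [ 0.347 -0.339]
tray scene (277.6, 221.6) 0.65 [ 0.636 -0.027]
lamp_face top (318.4, 108.3) 0.92 [ 0.804 -0.016]
lamp_face scene (223.6, 254.2) 0.85 [0.816 0.008]
lamp_face scene (303.5, 215.1) 0.65 [0.579 0.024]
lamp_face scene (332.2, 222.0) 0.37 [0.526 0.085]
1.55
```

View pics/topz.png

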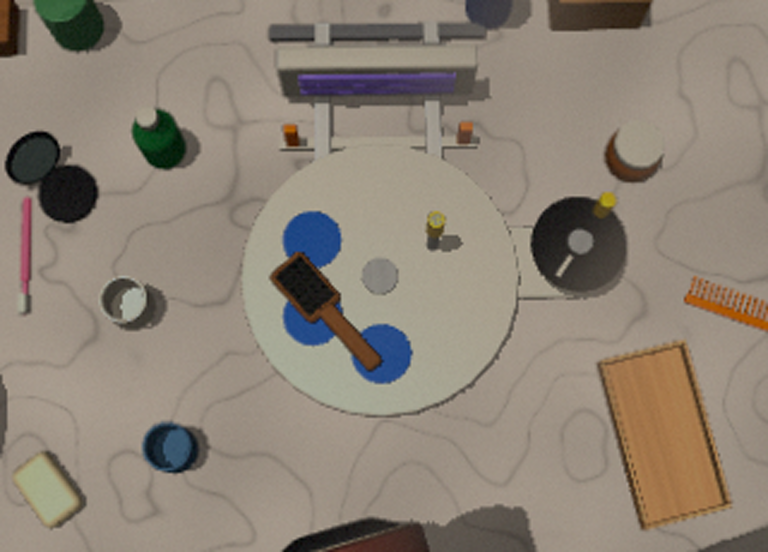

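View pics/scz.png

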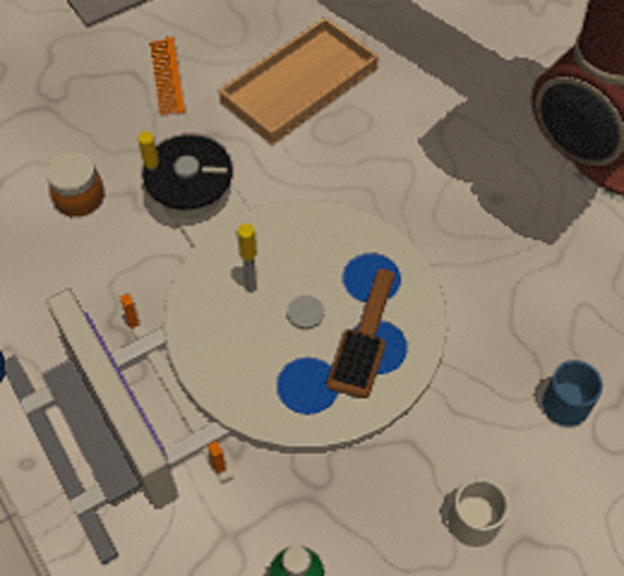

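Run:
```python
from h import *
t=ctrl.get_image("top");s=ctrl.get_image("scene")
T=lambda u,v:(t,160+(u+.5)/2.4-.5,80+(v+.5)/2.4-.5); S=lambda u,v:(s,180+(u+.5)/2.4-.5,80+(v+.5)/2.4-.5)
def sh(n,a,b,z):
    r=[at(*x,z)[:2].round(4) for x in (a,b) if x]; print(n,*r, tri([a,b]).round(4) if a and b else "")
sh("hub",T(380,275),S(305,310),.036)
sh("padA",T(312,239),S(307,386),.03)
sh("padC",T(382,353),S(372,278),.03)
sh("padB",T(312,318),S(379,347),.03)
sh("grip top",T(436,218),S(247,229),.155)
sh("crank top",T(607,200),S(147,137),.126)
sh("wheel",T(581,241),S(186,166),.075)
sh("T1",T(125,300),S(480,507),.062)
sh("T2",T(170,447),S(576,388),.062)
sh("handle end",T(374,364),S(384,273),.048)
sh("head end",T(286,267),S(347,391),.046)
for a,b in zip([(598,364),(685,343),(730,503),(645,528)],[(221,92),(272,141),(378,62),(325,20)]): sh("tray",T(*a),S(*b),.028)
plan([.5,0,.3],0)
```

```text
hub [ 0.5514 -0.004 ] [ 0.5507 -0.0038] [ 0.551  -0.0038  0.0365]
padA [0.6015 0.0773] [0.6015 0.0786] [0.6015 0.0777 0.0287]
padC [ 0.4568 -0.0022] [4.557e-01 3.000e-04] [ 0.4561 -0.0012  0.029 ]
padB [0.5033 0.0805] [0.5034 0.0826] [0.5031 0.0812 0.0279]
grip top [ 0.5886 -0.0691] [ 0.5851 -0.0681] [ 0.5868 -0.0679  0.1574]
crank top [ 0.6091 -0.2704] [ 0.6078 -0.2687] [ 0.6084 -0.2697  0.1259]
wheel [ 0.5736 -0.2451] [ 0.5746 -0.2413] [ 0.5739 -0.2452  0.0708]
T1 [0.5291 0.3016] [0.535  0.3076] [0.5313 0.3048 0.0495]
T2 [0.3523 0.2496] [0.3596 0.2591] [0.3525 0.254  0.0459]
handle end [0.4414 0.0079] [0.4467 0.0109] [0.4429 0.0075 0.0398]
head end [0.5642 0.109 ] [0.5714 0.1148] [0.5674 0.1099 0.0324]
tray [ 0.4313 -0.2623] [ 0.4562 -0.3636] [ 0.4549 -0.2772  0.0931]
tray [ 0.4516 -0.3715] [ 0.4433 -0.2503] [ 0.4326 -0.3544 -0.0547]
tray [ 0.2557 -0.4094] [ 0.2397 -0.2918] [ 0.2263 -0.3842 -0.0311]
tray [ 0.2327 -0.3039] [ 0.2562 -0.4033] [ 0.2639 -0.32    0.0868]
pos [ 0.2224 -0.5841  0.2313] jawyaw -69.2 open 0.0853 t 1.65 F [0.1 1.  0.2] q6 [-1.33 -0.12]
shift [-0.4672 -0.0686 -0.4471] turn [ -0.  -69.2  -0. ]
shift [-0.4672 -0.0686 -0.4471] turn [  0.  110.8  -0. ]
```

```bash
python3 -c "
from h import *
import numpy as np
plan([.500,.055,.20],np.radians(-50.5))"
```

```text
pos [ 0.2224 -0.5841  0.2313] jawyaw -69.2 open 0.0853 t 1.65 F [0.1 1.  0.2] q6 [-1.33 -0.12]
shift [-0.4868  0.0314 -0.4985] turn [  0.  -18.7  -0. ]
shift [-0.4868  0.0314 -0.4985] turn [  0.  161.3   0. ]
```

Request:
arm_command(
  steps=[
    [[-0.487,0.031,-0.498],[0,-18.7,0],1],
    [[-0.487,0.031,-0.498],[0,-18.7,0],1],
    [[-0.487,0.031,-0.498],[0,-18.7,0],1],
    [[-0.487,0.031,-0.498],[0,-18.7,0],1],
    [[-0.487,0.031,-0.498],[0,-18.7,0],1],
  ],
)

```text
t: 2.15
tool_pos: [0.3224, -0.3533, 0.2202]
tool_rot: [-0.654, 1.822, -1.823]
contact_force: [-0.6, -0.2, -0.3]
opening: 0.0855
```

```bash
python3 -c "
from h import *
import numpy as np
plan([.500,.055,.20],np.radians(-50.5))"
```

```text
pos [ 0.3224 -0.3533  0.2202] jawyaw -50.5 open 0.0855 t 2.15 F [-0.6 -0.2 -0.3] q6 [-0.99 -0.11]
shift [-0.3967  0.0201 -0.2021] turn [-0.  0. -0.]
shift [-0.3967  0.0201 -0.2021] turn [-0.0e+00 -1.8e+02  1.0e-01]
```

Works at full speed. I'll continue above the brush.

Request:
arm_command(
  steps=[
    [[-0.397,0.02,-0.202],[0,0,0],1],
    [[-0.397,0.02,-0.202],[0,0,0],1],
    [[-0.397,0.02,-0.202],[0,0,0],1],
    [[-0.397,0.02,-0.202],[0,0,0],1],
    [[-0.397,0.02,-0.202],[0,0,0],1],
  ],
)

```text
t: 2.65
tool_pos: [0.4221, -0.1241, 0.2093]
tool_rot: [-0.652, 1.821, -1.824]
contact_force: [0.7, -0.3, -0.7]
opening: 0.0853
```

Request:
arm_command(
  steps=[
    [[-0.176,0.009,-0.09],[0,0,0],1],
    [[-0.176,0.009,-0.09],[0,0,0],1],
    [[-0.176,0.009,-0.09],[0,0,0],1],
    [[-0.176,0.009,-0.09],[0,0,0],1],
    [[-0.176,0.009,-0.09],[0,0,0],0.6],
  ],
)

```text
t: 3.15
tool_pos: [0.5015, 0.0621, 0.2001]
tool_rot: [-0.658, 1.817, -1.817]
contact_force: [-0.6, -0.6, 0.3]
opening: 0.0731
```

```bash
python3 -c "
from h import *
import numpy as np
plan([.500,.055,.20],np.radians(-50.5))
p=ctrl.get_image('wrist');save(p,'w1')
for X in ([.5,.055,.048],[.444,.009,.048],[.568,.111,.046],[.6002,.0778,.03],[.456,-.0015,.03]): print(proj(p,X).round())
p=ctrl.get_image('scene');save(p,'s1',(80,320,180,440),2.4)"
```

```text
pos [0.5015 0.0621 0.2001] jawyaw -50.1 open 0.0731 t 3.15 F [-0.6 -0.6  0.3] q6 [-0.02  0.85]
shift [0.0057 0.0001 0.0045] turn [-0.   0.4 -0.1]
shift [0.0057 0.0001 0.0045] turn [-2.000e-01 -1.796e+02  1.000e-01]
[321. 192.]
[320. 256.]
[322. 101.]
[368.  98.]
[334. 247.]
```

View pics/w1.png

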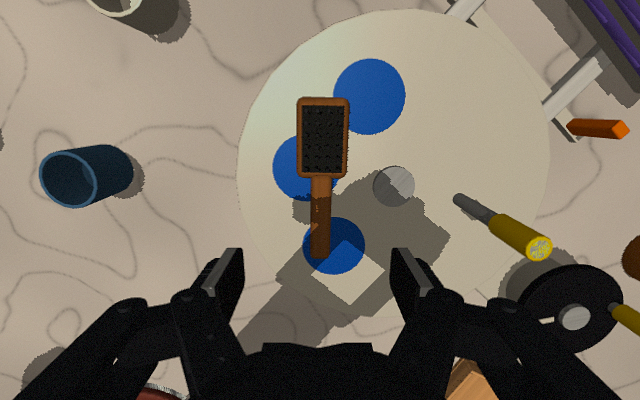

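View pics/s1.png

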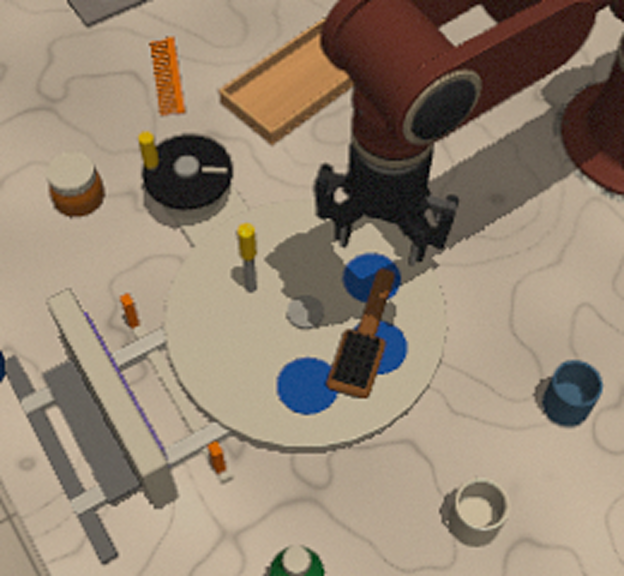

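The wrist view matches the predicted pixels within about 3 px: handle end (319,256), head end (322,98), pads (369,96) and (334,246). I'll descend and grip.

Request:
arm_command(
  steps=[
    [[0.006,0.03,0.0045],[0,0.4,0],0.6],
    [[0.006,0.08,0.0045],[0,0.4,0],0.6],
    [[0.006,0.12,0.0045],[0,0.4,0],0.6],
    [[0.006,0.15,0.0045],[0,0.4,0],0.6],
    [[0.006,0.166,0.0045],[0,0.4,0],0.6],
  ],
)

```text
t: 3.75
tool_pos: [0.4965, 0.0491, 0.031]
tool_rot: [-0.653, 1.828, -1.829]
contact_force: [0.5, -0.6, -0.2]
opening: 0.0511
```

```bash
python3 -c "
from h import *
plan([.500,.055,.034],np.radians(-50.5))
p=ctrl.get_image('wrist');save(p,'w2')"
```

```text
pos [0.4965 0.0491 0.031 ] jawyaw -50.9 open 0.0511 t 3.75 F [ 0.5 -0.6 -0.2] q6 [-0.05  0.84]
shift [-0.0065 -0.0031 -0.0024] turn [ 0.1 -0.4  0.2]
shift [-0.0065 -0.0031 -0.0024] turn [-3.000e-01  1.796e+02  1.000e-01]
```

View pics/w2.png

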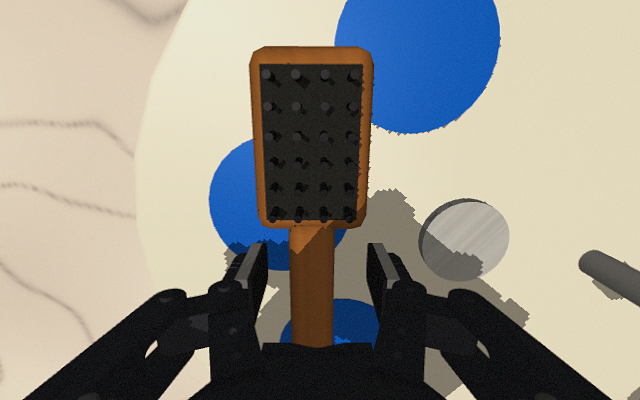

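The fingers straddle the handle (columns 290–333). I'll close.

Request:
arm_command(
  steps=[
    [[0,-0.002,0],[0,0,0],0],
    [[0,-0.002,0],[0,0,0],0],
    [[0,-0.002,0],[0,0,0],0],
    [[0,-0.002,0],[0,0,0],0],
    [[0,-0.002,0],[0,0,0],0],
  ],
  force=40,
)

```text
t: 4.3
tool_pos: [0.4961, 0.049, 0.0324]
tool_rot: [-0.654, 1.828, -1.829]
contact_force: [-1.1, -0.6, 2.0]
opening: 0.0211
```

Request:
arm_command(
  steps=[
    [[0,-0.03,0],[0,0,0],0],
    [[0,-0.07,0],[0,0,0],0],
    [[0,-0.12,0],[0,0,0],0],
    [[0,-0.15,0],[0,0,0],0],
    [[0,-0.15,0],[0,0,0],0],
  ],
)

```text
t: 4.8
tool_pos: [0.5004, 0.0492, 0.1893]
tool_rot: [-0.642, 1.82, -1.829]
contact_force: [1.0, 0.2, -1.2]
opening: 0.0209
```

```bash
python3 -c "
from h import *
p=ctrl.get_image('wrist');save(p,'w3')
plan([.333,-.337,.18],np.radians(-78.6))"
```

```text
pos [0.4986 0.0493 0.1858] jawyaw -50.9 open 0.021 t 4.85 F [-1.   0.3 -1.3] q6 [-0.05  0.84]
shift [0.3722 0.0063 0.1953] turn [-0.2 27.7 -0.1]
shift [0.3722 0.0063 0.1953] turn [-1.000e-01 -1.523e+02  2.000e-01]
```

View pics/w3.png

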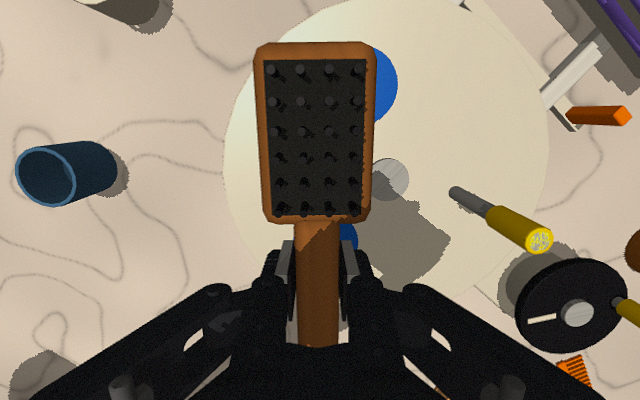

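Request:
arm_command(
  steps=[
    [[0.374,0.006,0.196],[0,27.7,0],0],
    [[0.374,0.006,0.196],[0,27.7,0],0],
    [[0.374,0.006,0.196],[0,27.7,0],0],
    [[0.374,0.006,0.196],[0,27.7,0],0],
    [[0.374,0.006,0.196],[0,27.7,0],0],
  ],
)

```text
t: 5.35
tool_pos: [0.397, -0.1815, 0.1788]
tool_rot: [-0.212, 2.117, -2.117]
contact_force: [1.3, -0.8, -0.3]
opening: 0.021
```

```bash
python3 -c "
from h import *
plan([.331,-.337,.15],np.radians(-78.6))"
```

```text
pos [ 0.397  -0.1815  0.1788] jawyaw -78.6 open 0.021 t 5.35 F [ 1.3 -0.8 -0.3] q6 [-0.6   0.77]
shift [0.0954 0.0289 0.1393] turn [-0.  0.  0.]
shift [0.0954 0.0289 0.1393] turn [ 1.0e-01 -1.8e+02  0.0e+00]
```

Request:
arm_command(
  steps=[
    [[0.0954,0.029,0.139],[0,0,0],0],
    [[0.0954,0.029,0.139],[0,0,0],0],
    [[0.0954,0.029,0.139],[0,0,0],0],
    [[0.0954,0.029,0.139],[0,0,0],0],
    [[0.0954,0.029,0.139],[0,0,0],0],
  ],
)

```text
t: 5.85
tool_pos: [0.3285, -0.3375, 0.1468]
tool_rot: [-0.211, 2.125, -2.117]
contact_force: [-0.5, 0.3, -1.4]
opening: 0.0212
```

```bash
python3 -c "
from h import *
plan([.331,-.337,.014],np.radians(-78.6))
p=ctrl.get_image('wrist');save(p,'w4')
p=ctrl.get_image('scene');save(p,'s4',(40,240,180,440),2.4)"
```

```text
pos [ 0.3285 -0.3375  0.1468] jawyaw -78.9 open 0.0212 t 5.85 F [-0.5  0.3 -1.4] q6 [-0.96  0.42]
shift [-0.003   0.1328  0.0006] turn [ 0.3 -0.2  0.2]
shift [-0.003   0.1328  0.0006] turn [ -0.3 179.7   0.4]
```

View pics/w4.png

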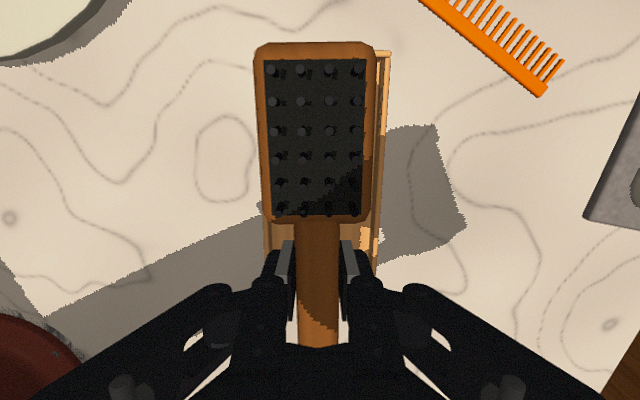

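View pics/s4.png

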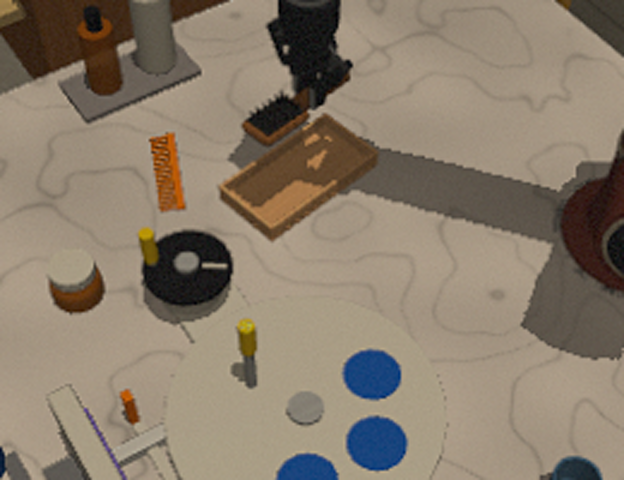

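```bash
python3 -c "
from h import *
p=ctrl.get_image('wrist')
c=np.array([.345,-.334]);a=np.radians(11.4);ex=np.array([np.cos(a),np.sin(a)]);ey=np.array([-ex[1],ex[0]])
for sx,sy in((1,1),(1,-1),(0,1),(0,-1),(-.5,-1)):
  X=c+ex*sx*.105+ey*sy*.055; print(sx,sy,X.round(3),proj(p,[*X,.028]).round())
t=ctrl.get_image('top');save(t,'t4',(180,320,380,500),5)
for sx,sy in((1,1),(1,-1),(-1,-1),(-1,1)):
  X=c+ex*sx*.105+ey*sy*.055; print(sx,sy,proj(t,[*X,.028]).round(1))
"
```

```text
1 1 [ 0.437 -0.259] [250.  50.]
1 -1 [ 0.459 -0.367] [388.  50.]
0 1 [ 0.334 -0.28 ] [258. 179.]
0 -1 [ 0.356 -0.388] [380. 179.]
-0.5 -1 [ 0.304 -0.398] [377. 233.]
1 1 [407.7 229.5]
1 -1 [443.4 220.3]
-1 -1 [463.7 290.3]
-1 1 [427.4 300.3]
```

View pics/t4.png

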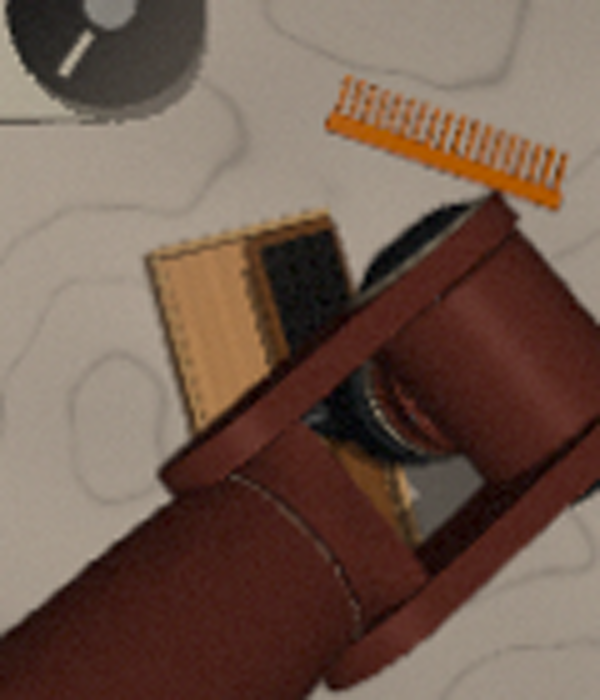

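The tray estimate agrees in the wrist view: its corner shows at (388,52) against (388,50) predicted. I'll lower the brush.

Request:
arm_command(
  steps=[
    [[-0.003,0.04,0],[0.3,-0.2,0.2],0],
    [[-0.003,0.08,0],[0.3,-0.2,0.2],0],
    [[-0.003,0.115,0],[0.3,-0.2,0.2],0],
    [[-0.003,0.132,0],[0.3,-0.2,0.2],0],
    [[-0.003,0.135,0],[0.3,-0.2,0.2],0],
  ],
)

```text
t: 6.55
tool_pos: [0.333, -0.3314, 0.0111]
tool_rot: [-0.218, 2.115, -2.111]
contact_force: [-0.7, -0.9, -0.9]
opening: 0.0209
```

Request:
arm_command(
  steps=[
    [[0,0.001,0],[0,0,0],0],
    [[0,0.001,0],[0,0,0],0.5],
    [[0,0.001,0],[0,0,0],0.5],
    [[0,0,0],[0,0,0],0.5],
    [[0,0,0],[0,0,0],0.5],
  ],
)

```text
t: 7.05
tool_pos: [0.3335, -0.3323, 0.0123]
tool_rot: [-0.217, 2.112, -2.113]
contact_force: [0.3, 0.3, -0.7]
opening: 0.0424
```

Request:
arm_command(
  steps=[
    [[0,-0.03,0],[0,0,0],0.5],
    [[0,-0.07,0],[0,0,0],0.5],
    [[0,-0.12,0],[0,0,0],0.6],
    [[0,-0.17,0],[0,0,0],1],
    [[0,-0.2,0],[0,0,0],1],
  ],
)

```text
t: 7.55
tool_pos: [0.3342, -0.3336, 0.2177]
tool_rot: [-0.213, 2.104, -2.118]
contact_force: [0.1, 0.6, 1.0]
opening: 0.0784
```

```bash
python3 -c "
from h import *
p=ctrl.get_image('wrist');save(p,'w5')
plan([.3525,.252,.2],np.radians(-90))"
```

```text
pos [ 0.3355 -0.3353  0.2224] jawyaw -78.2 open 0.0842 t 7.6 F [ 1.8 -1.4  3.8] q6 [-0.94  0.42]
shift [-0.1365  0.0157 -0.5717] turn [-0.7 11.8 -0.5]
shift [-0.1365  0.0157 -0.5717] turn [  -0.7 -168.2    1.1]
```

View pics/w5.png

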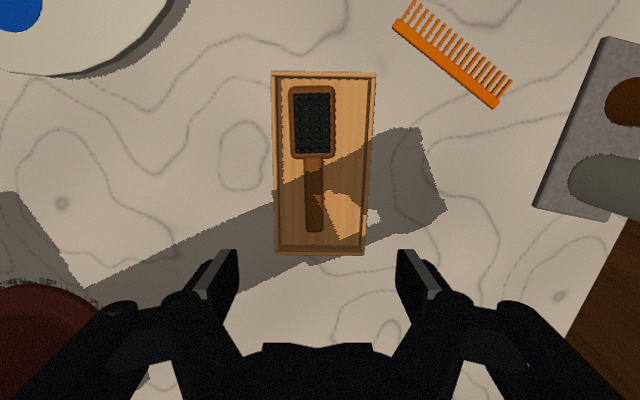

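The brush lies flat in the tray (handle end (314,230), head (312,120), tray spanning 272–377). Next is the blue tumbler, going through a waypoint.

```bash
python3 -c "
from h import *
plan([.46,-.08,.22],np.radians(-90))"
```

```text
pos [ 0.3355 -0.3353  0.2224] jawyaw -78.2 open 0.0842 t 7.6 F [ 1.8 -1.4  3.8] q6 [-0.94  0.42]
shift [-0.174   0.0006 -0.2245] turn [-0.7 11.8 -0.5]
shift [-0.174   0.0006 -0.2245] turn [  -0.7 -168.2    1.1]
```

Request:
arm_command(
  steps=[
    [[-0.174,0,-0.2245],[-0.7,11.8,-0.5],1],
    [[-0.174,0,-0.2245],[-0.7,11.8,-0.5],1],
    [[-0.174,0,-0.2245],[-0.7,11.8,-0.5],1],
    [[-0.174,0,-0.2245],[-0.7,11.8,-0.5],1],
    [[-0.174,0,-0.2245],[-0.7,11.8,-0.5],1],
  ],
)

```text
t: 8.1
tool_pos: [0.4434, -0.1125, 0.2198]
tool_rot: [0.002, 2.22, -2.222]
contact_force: [2.0, -0.6, 0.4]
opening: 0.0854
```

```bash
python3 -c "
from h import *
plan([.355,.254,.22],np.radians(-90))"
```

```text
pos [ 0.4434 -0.1125  0.2198] jawyaw -90.0 open 0.0854 t 8.1 F [ 2.  -0.6  0.4] q6 [-0.41  1.16]
shift [ 0.0887 -0.0006 -0.3665] turn [-0.1 -0.  -0.1]
shift [ 0.0887 -0.0006 -0.3665] turn [ 1.0e-01  1.8e+02 -1.0e-01]
```

Request:
arm_command(
  steps=[
    [[0.03,0,-0.06],[0,0,0],1],
    [[0.07,0,-0.3],[0,0,0],1],
    [[0.07,0,-0.3],[0,0,0],1],
    [[0.085,0,-0.32],[0,0,0],1],
    [[0.085,0,-0.32],[0,0,0],1],
  ],
)

```text
t: 8.6
tool_pos: [0.3781, 0.1279, 0.2197]
tool_rot: [0.004, 2.22, -2.222]
contact_force: [1.2, 0.8, 0.0]
opening: 0.0855
```

```bash
python3 -c "
from h import *
plan([.355,.254,.22],np.radians(-90))
p=ctrl.get_image('wrist');save(p,'w6')
print(proj(p,[.355,.254,.062]),proj(p,[.531,.304,.062]))
"
```

```text
pos [0.3781 0.1279 0.2197] jawyaw -90.1 open 0.0855 t 8.6 F [1.2 0.8 0. ] q6 [0.14 1.71]
shift [ 0.0233 -0.0004 -0.1261] turn [-0.  -0.1 -0.1]
shift [ 0.0233 -0.0004 -0.1261] turn [ 2.000e-01  1.799e+02 -1.000e-01]
[197.92787853 206.56487881] [121.10944672  20.42624352]
```

View pics/w6.png

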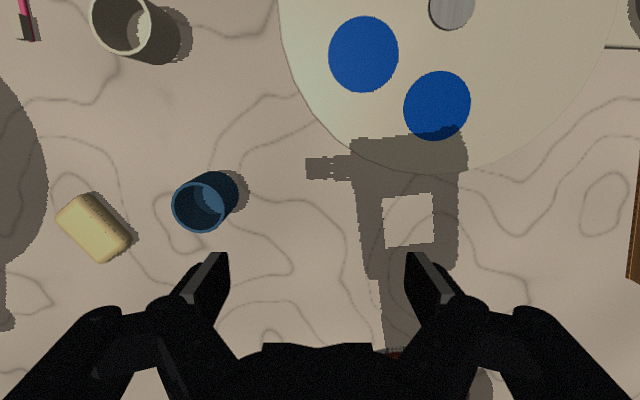

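Blue's rim centre is at (198,208), against (198,207) predicted, so the position is confirmed. White's is at (120,24).

Request:
arm_command(
  steps=[
    [[0.024,0,-0.126],[0,0,0],1],
    [[0.024,0,-0.126],[0,0,0],1],
    [[0.024,0,-0.126],[0,0,0],1],
    [[0.024,0.03,-0.126],[0,0,0],1],
    [[0.024,0.05,-0.126],[0,0,0],1],
  ],
)

```text
t: 9.15
tool_pos: [0.3502, 0.2616, 0.1694]
tool_rot: [-0.012, 2.221, -2.21]
contact_force: [1.3, -0.1, -0.4]
opening: 0.0855
```

```bash
python3 -c "
from h import *
plan([.354,.254,.02],np.radians(-90))
p=ctrl.get_image('wrist');save(p,'w7')
print(proj(p,[.354,.254,.062]))
"
```

```text
pos [0.3502 0.2616 0.1694] jawyaw -89.3 open 0.0855 t 9.15 F [ 1.3 -0.1 -0.4] q6 [0.47 2.03]
shift [-0.0037  0.1493  0.0083] turn [ 0.3  0.7 -0. ]
shift [-0.0037  0.1493  0.0083] turn [  -0.  -179.3   -0.4]
[326.40870536 194.52793059]
```

View pics/w7.png

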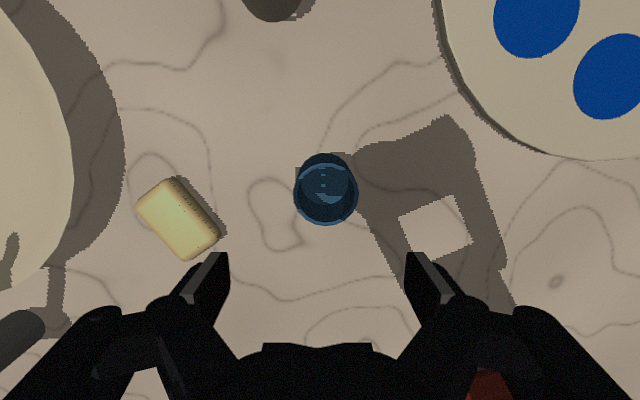

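The rim centre is at (326,193), against (326,195) predicted. I'll descend.

Request:
arm_command(
  steps=[
    [[-0.004,0.03,0.008],[0.3,0.7,0],1],
    [[-0.004,0.07,0.008],[0.3,0.7,0],1],
    [[-0.004,0.11,0.008],[0.3,0.7,0],1],
    [[-0.004,0.14,0.008],[0.3,0.7,0],1],
    [[-0.004,0.147,0.008],[0.3,0.7,0],1],
  ],
)

```text
t: 9.7
tool_pos: [0.3491, 0.2506, 0.015]
tool_rot: [0.01, -2.207, 2.221]
contact_force: [-0.1, -0.4, 0.2]
opening: 0.0855
```

Request:
arm_command(
  steps=[
    [[0,0,0],[0,0,0],0],
    [[0,0,0],[0,0,0],0],
    [[0,0,0],[0,0,0],0],
    [[0,0,0],[0,0,0],0],
    [[0,0,0],[0,0,0],0],
  ],
  force=30,
)

```text
t: 10.2
tool_pos: [0.3507, 0.2513, 0.017]
tool_rot: [0.007, -2.21, 2.222]
contact_force: [0.2, -1.2, 7.1]
opening: 0.0563
```

```bash
python3 -c "
from h import *
plan([.456,-.0015,.05],np.radians(-90))
p=ctrl.get_image('wrist');save(p,'w8')
"
```

```text
pos [0.3507 0.2513 0.017 ] jawyaw -90.1 open 0.0563 t 10.2 F [ 0.2 -1.2  7.1] q6 [0.45 2.02]
shift [-0.1056 -0.0326  0.2527] turn [-0.3 -0.1  0.5]
shift [-0.1056 -0.0326  0.2527] turn [ -0.8 179.9  -0.5]
```

View pics/w8.png

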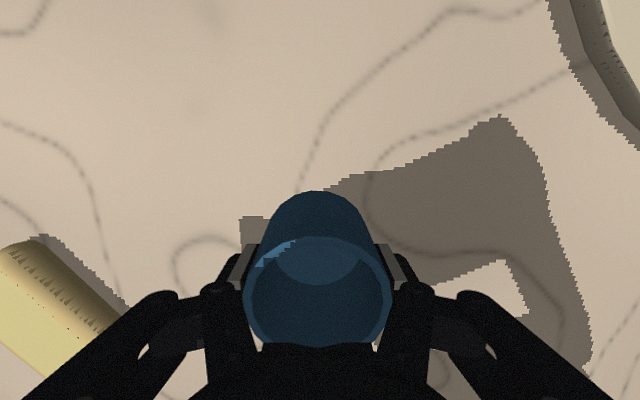

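Request:
arm_command(
  steps=[
    [[0,-0.03,0],[-0.3,0,0.5],0],
    [[0,-0.07,0],[-0.3,0,0.5],0],
    [[-0.015,-0.1,0.035],[-0.3,0,0.5],0],
    [[-0.03,-0.1,0.08],[-0.3,0,0.5],0],
    [[-0.05,-0.1,0.125],[-0.3,0,0.5],0],
  ],
)

```text
t: 10.75
tool_pos: [0.402, 0.1258, 0.1189]
tool_rot: [0.004, 2.22, -2.219]
contact_force: [-0.1, -0.1, -2.2]
opening: 0.0565
```

```bash
python3 -c "
from h import *
plan([.453,-.0015,.1],np.radians(-90))
"
```

```text
pos [0.402  0.1258 0.1189] jawyaw -90.0 open 0.0565 t 10.75 F [-0.1 -0.1 -2.2] q6 [0.13 1.7 ]
shift [-0.0509  0.019   0.1274] turn [ 0.  -0.  -0.2]
shift [-0.0509  0.019   0.1274] turn [3.0e-01 1.8e+02 1.0e-01]
```

Request:
arm_command(
  steps=[
    [[-0.017,0.006,0.042],[0,0,0],0],
    [[-0.034,0.012,0.085],[0,0,0],0],
    [[-0.051,0.019,0.127],[0,0,0],0],
    [[-0.051,0.019,0.127],[0,0,0],0],
    [[-0.051,0.019,0.127],[0,0,0],0],
  ],
)

```text
t: 11.25
tool_pos: [0.4527, -0.0019, 0.0995]
tool_rot: [-0.005, -2.223, 2.22]
contact_force: [0.1, -0.2, -1.8]
opening: 0.0563
```

```bash
python3 -c "
from h import *
plan([.453,-.0015,.049],np.radians(-90))
p=ctrl.get_image('wrist');save(p,'w9')
print(proj(p,[.456,-.0015,.03]),proj(p,[.5052,.0797,.03]),proj(p,[.6002,.0778,.03]),proj(p,[.551,-.0035,.036]))
"
```

```text
pos [ 0.4527 -0.0019  0.0995] jawyaw -90.1 open 0.0563 t 11.25 F [ 0.1 -0.2 -1.8] q6 [-0.17  1.4 ]
shift [-0.0002  0.0505 -0.0003] turn [ 0.1 -0.1 -0.1]
shift [-0.0002  0.0505 -0.0003] turn [2.000e-01 1.799e+02 1.000e-01]
[316.70271514 208.79575873] [201.23911058 142.59997033] [187.88450228 -12.66702028] [319.4587662   70.74857964]
```

View pics/w9.png

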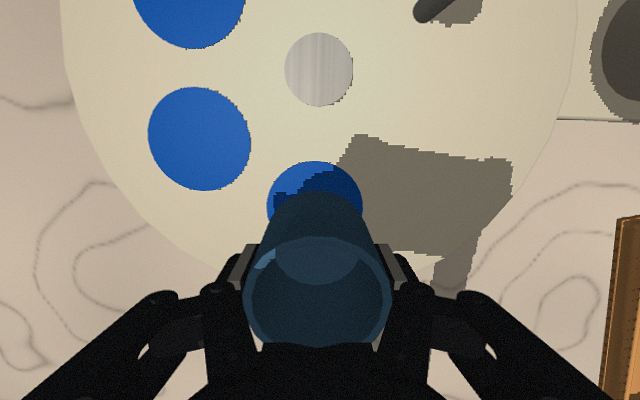

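The pads agree with the prediction within about 3 px. I'll lower and release.

Request:
arm_command(
  steps=[
    [[0,0.02,0],[0,0,0],0],
    [[0,0.04,0],[0,0,0],0],
    [[0,0.05,0],[0,0,0],0],
    [[0,0.0515,0],[0,0,0],0],
    [[0,0.0515,0],[0,0,0],0],
  ],
)

```text
t: 11.8
tool_pos: [0.4527, -0.0003, 0.0484]
tool_rot: [0.002, 2.221, -2.218]
contact_force: [-0.3, 0.9, -1.6]
opening: 0.0564
```

Request:
arm_command(
  steps=[
    [[0,0,0],[0,0,0],0.4],
    [[0,0,0],[0,0,0],1],
    [[0,0,0],[0,0,0],1],
    [[0,0,0],[0,0,0],1],
    [[0,-0.02,0],[0,0,0],1],
  ],
)

```text
t: 12.3
tool_pos: [0.4504, -0.0, 0.0662]
tool_rot: [0.004, -2.223, 2.218]
contact_force: [0.0, 0.7, 0.3]
opening: 0.0852
```

Request:
arm_command(
  steps=[
    [[0,-0.03,0],[0,0,0],1],
    [[0,-0.07,0],[0,0,0],1],
    [[0,-0.11,0],[0,0,0],1],
    [[0,-0.15,0],[0,0,0],1],
    [[0,-0.15,0],[0,0,0],1],
  ],
)

```text
t: 12.8
tool_pos: [0.4544, -0.001, 0.2239]
tool_rot: [0.011, 2.216, -2.216]
contact_force: [0.8, -0.6, 0.4]
opening: 0.0853
```

```bash
python3 -c "
from h import *
plan([.529,.304,.2],np.radians(-90))
p=ctrl.get_image('wrist');save(p,'w10')
print(proj(p,[.456,-.0015,.092]))
p=ctrl.get_image('top');save(p,'t10',(80,310,160,480),2.4);p=ctrl.get_image('scene');save(p,'s10',(80,320,180,440),2.4)
"
```

```text
pos [ 0.4544 -0.001   0.2239] jawyaw -90.0 open 0.0853 t 12.8 F [ 0.8 -0.6  0.4] q6 [-0.17  1.4 ]
shift [-0.0745  0.0246 -0.305 ] turn [ 0.   0.  -0.6]
shift [-0.0745  0.0246 -0.305 ] turn [  -0.9 -180.    -0. ]
[317.55799656 190.96295311]
```

View pics/w10.png

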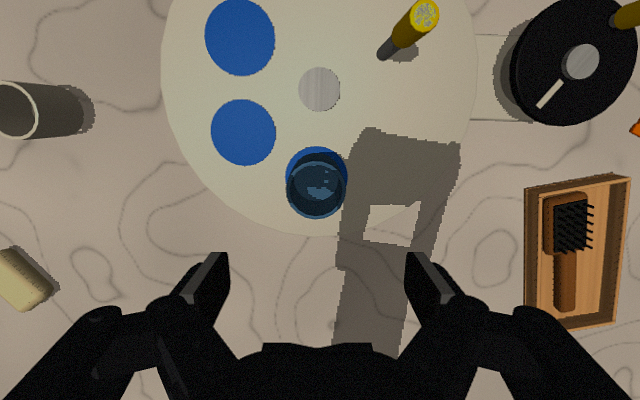

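View pics/t10.png

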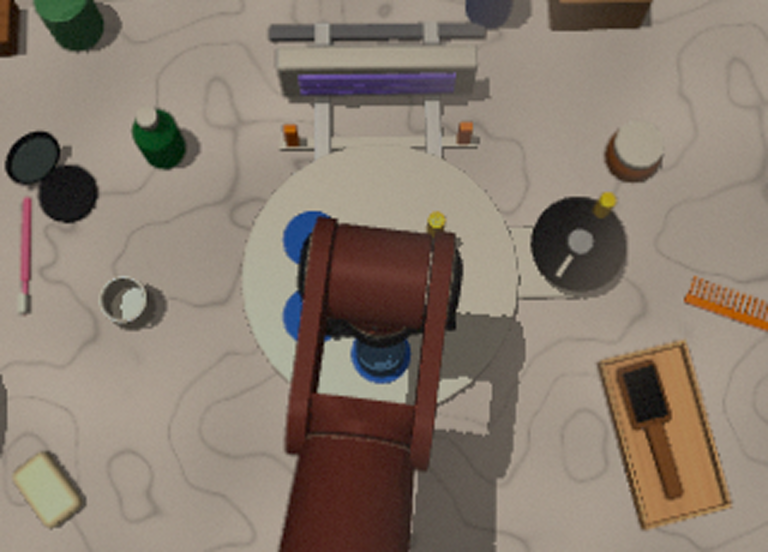

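View pics/s10.png

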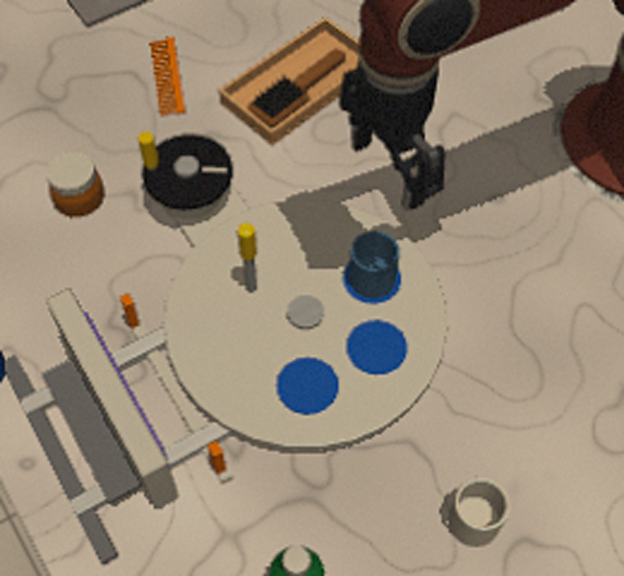

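Blue is centred on its pad (rim (316,188), predicted (318,191)), and the brush shows in the tray. Now the white tumbler.

Request:
arm_command(
  steps=[
    [[-0.074,0.02,-0.305],[0,0,-0.6],1],
    [[-0.074,0.02,-0.305],[0,0,-0.6],1],
    [[-0.074,0.02,-0.305],[0,0,-0.6],1],
    [[-0.074,0.02,-0.305],[0,0,-0.6],1],
    [[-0.074,0.02,-0.305],[0,0,-0.6],1],
  ],
)

```text
t: 13.45
tool_pos: [0.5084, 0.2438, 0.1977]
tool_rot: [0.019, -2.214, 2.212]
contact_force: [0.6, -0.4, -0.2]
opening: 0.0856
```

```bash
python3 -c "
from h import *
plan([.529,.304,.18],np.radians(-90))
p=ctrl.get_image('wrist');save(p,'w11')
print(proj(p,[.529,.304,.062]))
"
```

```text
pos [0.5084 0.2438 0.1977] jawyaw -90.0 open 0.0856 t 13.45 F [ 0.6 -0.4 -0.2] q6 [0.31 1.88]
shift [-0.021   0.0174 -0.0602] turn [0. 0. 1.]
shift [-0.021   0.0174 -0.0602] turn [ 1.6e+00 -1.8e+02 -1.0e-01]
[253.23711264 166.66884121]
```

View pics/w11.png

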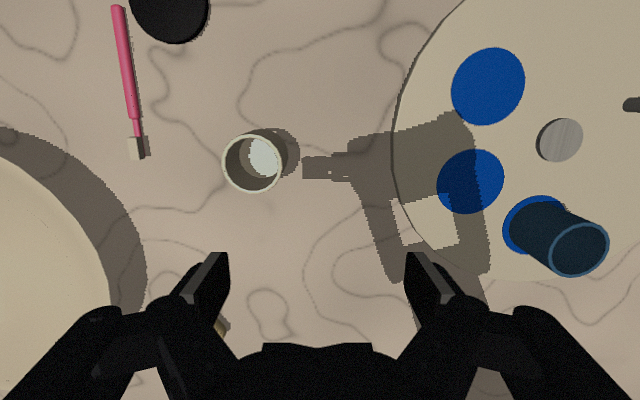

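The rim is at (251,163), so the tumbler stands at about (0.531, 0.305).

Request:
arm_command(
  steps=[
    [[-0.0226,0.01,-0.04],[0,0,1],1],
    [[-0.0226,0.02,-0.0612],[0,0,1],1],
    [[-0.0226,0.05,-0.0612],[0,0,1],1],
    [[-0.0226,0.09,-0.0612],[0,0,1],1],
    [[-0.0226,0.09,-0.0612],[0,0,1],1],
  ],
)

```text
t: 14.0
tool_pos: [0.5234, 0.3092, 0.0973]
tool_rot: [0.023, -2.215, 2.217]
contact_force: [-0.5, -0.6, -0.9]
opening: 0.0857
```

```bash
python3 -c "
from h import *
plan([.531,.305,.018],np.radians(-90))
p=ctrl.get_image('wrist');save(p,'w12')
print(proj(p,[.531,.305,.062]))
"
```

```text
pos [0.5234 0.3092 0.0973] jawyaw -89.7 open 0.0857 t 14.0 F [-0.5 -0.6 -0.9] q6 [0.41 1.97]
shift [-0.0088  0.0792  0.0042] turn [-0.   0.3  0.9]
shift [-0.0088  0.0792  0.0042] turn [ 1.400e+00 -1.797e+02  1.000e-01]
[323.86175582 218.41169399]
```

View pics/w12.png

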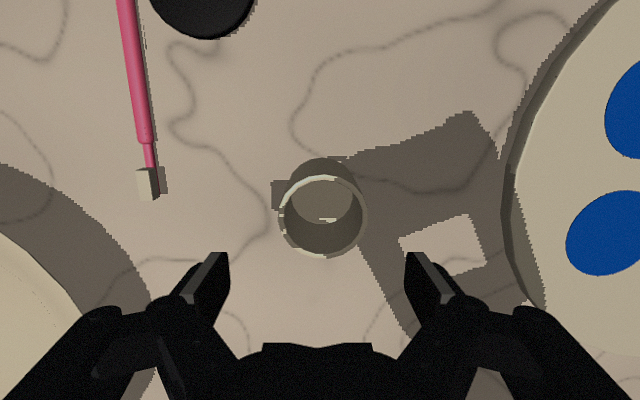

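Rim centre (320,216), prediction (324,218). Descend and grip.

Request:
arm_command(
  steps=[
    [[-0.009,0.02,0.003],[0,0.3,0.9],1],
    [[-0.009,0.045,0.003],[0,0.3,0.9],1],
    [[-0.009,0.07,0.003],[0,0.3,0.9],1],
    [[-0.009,0.078,0.003],[0,0.3,0.9],1],
    [[-0.009,0.078,0.003],[0,0.3,0.9],1],
  ],
)

```text
t: 14.55
tool_pos: [0.5335, 0.3068, 0.0229]
tool_rot: [0.005, 2.221, -2.219]
contact_force: [-0.2, 0.1, 0.6]
opening: 0.0851
```

Request:
arm_command(
  steps=[
    [[0,0,0],[0,0,0],0],
    [[0,0,0],[0,0,0],0],
    [[0,0,0],[0,0,0],0],
    [[0,0,0],[0,0,0],0],
    [[0,0,0],[0,0,0],0],
  ],
)

```text
t: 15.05
tool_pos: [0.5352, 0.3074, 0.0255]
tool_rot: [0.009, 2.221, -2.216]
contact_force: [-1.2, 0.2, 7.6]
opening: 0.0575
```

```bash
python3 -c "
from h import *
plan([.597,.078,.11],np.radians(-90))
p=ctrl.get_image('wrist');save(p,'w13')
"
```

```text
pos [0.5352 0.3074 0.0255] jawyaw -90.0 open 0.0575 t 15.05 F [-1.2  0.2  7.6] q6 [0.4  1.97]
shift [-0.0626 -0.0846  0.2291] turn [ 0.1 -0.  -0.4]
shift [-0.0626 -0.0846  0.2291] turn [  0.7 179.9   0.2]
```

View pics/w13.png

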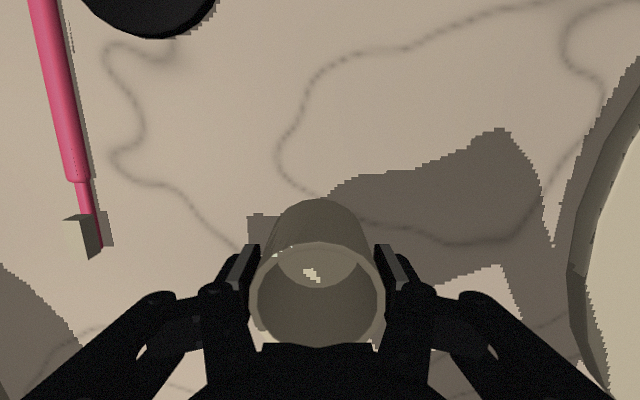

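Request:
arm_command(
  steps=[
    [[0,-0.03,0],[0,0,-0.4],0],
    [[0,-0.07,0],[0,0,-0.4],0],
    [[-0.005,-0.095,0.03],[0,0,-0.4],0],
    [[-0.02,-0.095,0.075],[0,0,-0.4],0],
    [[-0.035,-0.095,0.12],[0,0,-0.4],0],
  ],
)

```text
t: 15.6
tool_pos: [0.5703, 0.1866, 0.1225]
tool_rot: [0.003, 2.222, -2.215]
contact_force: [-0.1, 0.3, -2.1]
opening: 0.0575
```

```bash
python3 -c "
from h import *
plan([.602,.078,.11],np.radians(-90))
"
```

```text
pos [0.5703 0.1866 0.1225] jawyaw -89.9 open 0.0575 t 15.6 F [-0.1  0.3 -2.1] q6 [0.19 1.76]
shift [-0.0315  0.0123  0.1087] turn [ 0.2  0.1 -0.2]
shift [-0.0315  0.0123  0.1087] turn [  -0.4 -179.9   -0.3]
```

Request:
arm_command(
  steps=[
    [[-0.012,0.004,0.04],[0.2,0,0],0],
    [[-0.024,0.008,0.08],[0.2,0,0],0],
    [[-0.0315,0.012,0.1087],[0.2,0,0],0],
    [[-0.0315,0.012,0.1087],[0.2,0,0],0],
    [[-0.0315,0.012,0.1087],[0.2,0,0],0],
  ],
)

```text
t: 16.1
tool_pos: [0.6017, 0.0776, 0.11]
tool_rot: [0.004, 2.22, -2.22]
contact_force: [0.2, 0.7, -1.4]
opening: 0.0578
```

```bash
python3 -c "
from h import *
plan([.602,.078,.0565],np.radians(-90))
p=ctrl.get_image('wrist');save(p,'w14')
print(proj(p,[.6002,.0778,.03]),proj(p,[.6002,.0778,.11-.0255+.062]),proj(p,[.551,-.0035,.036]))
"
```

```text
pos [0.6017 0.0776 0.11  ] jawyaw -90.0 open 0.0578 t 16.1 F [ 0.2  0.7 -1.4] q6 [0.01 1.58]
shift [-0.0001  0.0535 -0.0004] turn [ 0.  -0.  -0.2]
shift [-0.0001  0.0535 -0.0004] turn [  0.3 180.    0. ]
[316.81848688 210.54521562] [316.78029265 300.02223979] [416.33287447 269.99632659]
```

View pics/w14.png

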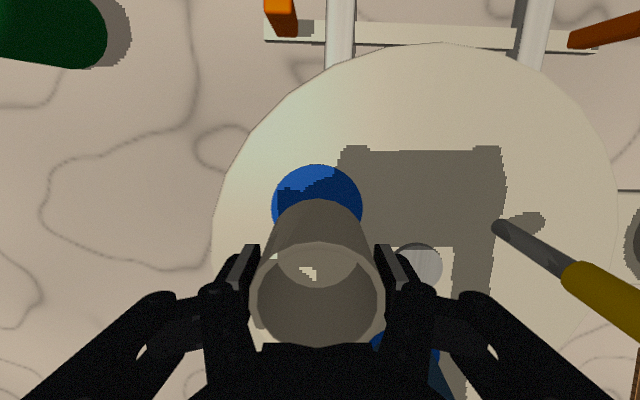

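Request:
arm_command(
  steps=[
    [[0,0.02,0],[0,0,0],0],
    [[0,0.04,0],[0,0,0],0],
    [[0,0.05,0],[0,0,0],0],
    [[0,0.054,0],[0,0,0],0],
    [[0,0.054,0],[0,0,0],0],
  ],
)

```text
t: 16.65
tool_pos: [0.6021, 0.079, 0.0566]
tool_rot: [0.002, 2.218, -2.218]
contact_force: [-0.1, 0.6, -1.6]
opening: 0.0575
```

Request:
arm_command(
  steps=[
    [[0,0,0],[0,0,0],0.4],
    [[0,0,0],[0,0,0],1],
    [[0,0,0],[0,0,0],1],
    [[0,0,0],[0,0,0],1],
    [[0,-0.02,0],[0,0,0],1],
  ],
)

```text
t: 17.15
tool_pos: [0.5997, 0.0789, 0.0739]
tool_rot: [-0.004, 2.221, -2.221]
contact_force: [-1.0, 0.7, -0.2]
opening: 0.0856
```

Request:
arm_command(
  steps=[
    [[0,-0.03,0],[0,0,0],1],
    [[0,-0.07,0],[0,0,0],1],
    [[0,-0.11,0],[0,0,0],1],
    [[0,-0.15,0],[0,0,0],1],
    [[0,-0.15,0],[0,0,0],1],
  ],
)

```text
t: 17.65
tool_pos: [0.6038, 0.0789, 0.2327]
tool_rot: [0.012, 2.215, -2.214]
contact_force: [1.9, -1.0, 0.7]
opening: 0.0854
```

```bash
python3 -c "
from h import *
plan([.587,-.068,.2],np.radians(-90))
p=ctrl.get_image('wrist');save(p,'w15')
print(proj(p,[.6002,.0778,.092]),proj(p,[.456,-.0015,.092]))
p=ctrl.get_image('scene');save(p,'s15',(80,320,180,440),2.4)
"
```

```text
pos [0.6038 0.0789 0.2327] jawyaw -89.9 open 0.0854 t 17.65 F [ 1.9 -1.   0.7] q6 [0.01 1.58]
shift [0.0175 0.0324 0.1469] turn [ 0.   0.1 -0.7]
shift [0.0175 0.0324 0.1469] turn [  -1.1 -179.9   -0. ]
[318.2114746  194.19070606] [388.41370535 318.55649422]
```

View pics/w15.png

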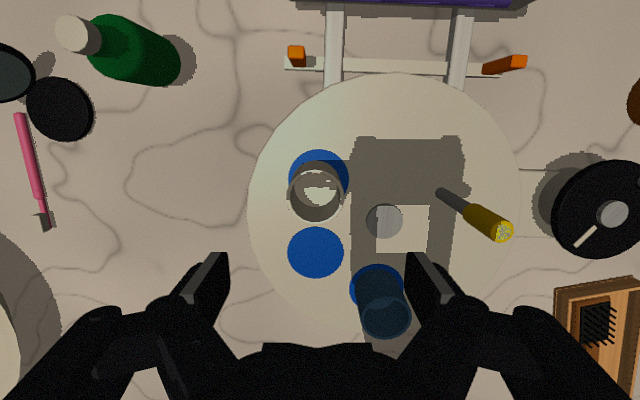

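View pics/s15.png

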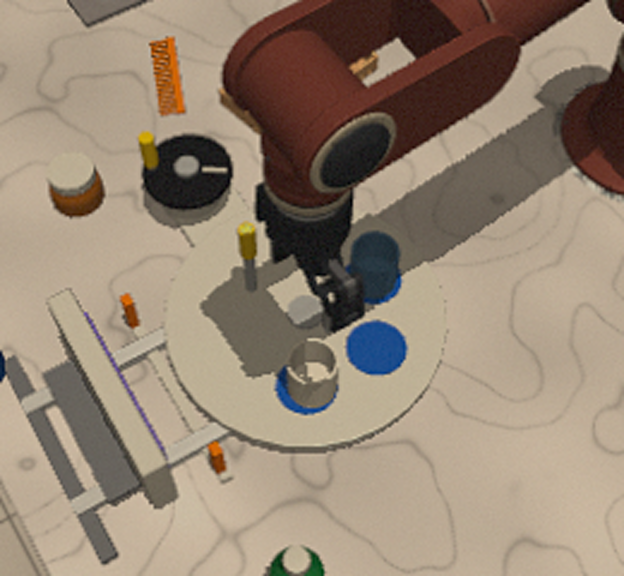

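Both tumblers are centred (white (315,191) against (318,194); blue (387,318) against (388,319)). I'll check both overhead views for a third tumbler.

```bash
python3 -c "
from h import *
p=ctrl.get_image('top');save(p,'t16')
for d in ctrl.boxes_of(p,'tumbler3'): print(d)
p=ctrl.get_image('scene');save(p,'s16')
for d in ctrl.boxes_of(p,'tumbler3'): print(d)
"
```

```text
{'position': [225.4, 317.9], 'confidence': 0.89}
{'position': [186.9, 333.7], 'confidence': 0.81}
{'position': [234.4, 307.9], 'confidence': 0.74}
{'position': [141.4, 242.3], 'confidence': 0.64}
{'position': [356.7, 385.1], 'confidence': 0.17}
```

View pics/t16.png

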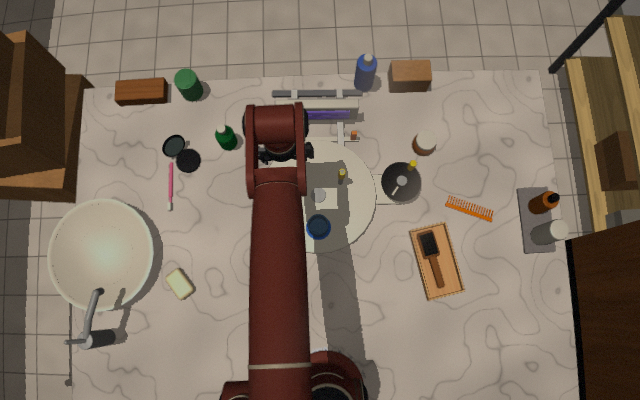

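View pics/s16.png

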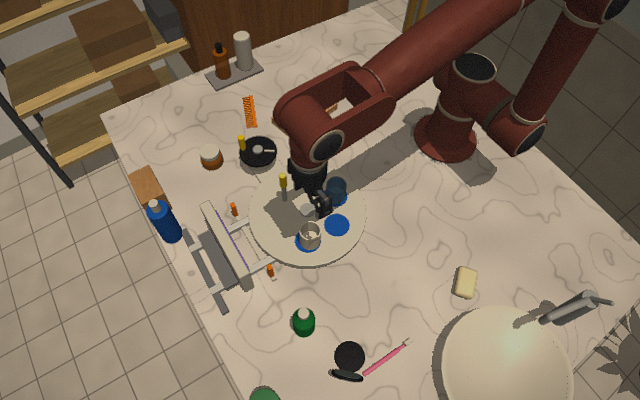

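No terracotta tumbler in either view, so two are loaded. Now the turntable grip.

Request:
arm_command(
  steps=[
    [[0.0175,0.033,0.05],[0,0,-0.7],0.7],
    [[0.0175,0.033,0.1],[0,0,-0.7],0.7],
    [[0.0175,0.033,0.147],[0,0,-0.7],0.7],
    [[0.0175,0.033,0.147],[0,0,-0.7],0.7],
    [[0.0175,0.033,0.147],[0,0,-0.7],0.7],
  ],
)

```text
t: 18.45
tool_pos: [0.5808, -0.0694, 0.1871]
tool_rot: [0.021, -2.212, 2.21]
contact_force: [-0.6, 0.6, -0.4]
opening: 0.0597
```

```bash
python3 -c "
from h import *
plan([.587,-.068,.114],np.radians(-90))
p=ctrl.get_image('wrist');save(p,'w17')
print(proj(p,[.587,-.068,.155]))
"
```

```text
pos [ 0.5808 -0.0694  0.1871] jawyaw -90.1 open 0.0597 t 18.45 F [-0.6  0.6 -0.4] q6 [-0.24  1.33]
shift [-0.0077  0.073  -0.0013] turn [ 0.1 -0.1  1.1]
shift [-0.0077  0.073  -0.0013] turn [-1.800e+00  1.799e+02  1.000e-01]
[315.00425616 222.09920507]
```

View pics/w17.png

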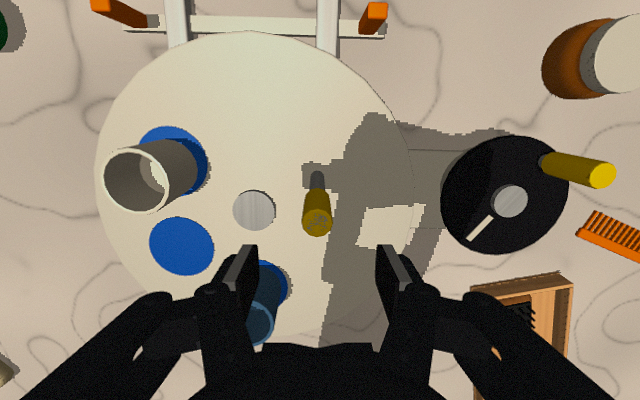

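Request:
arm_command(
  steps=[
    [[-0.0077,0.02,-0.001],[0,0,1.1],0.6],
    [[-0.0077,0.045,-0.001],[0,0,1.1],0.6],
    [[-0.0077,0.065,-0.001],[0,0,1.1],0.6],
    [[-0.0077,0.073,-0.001],[0,0,1.1],0.6],
    [[-0.0077,0.073,-0.001],[0,0,1.1],0.6],
  ],
)

```text
t: 19.0
tool_pos: [0.5864, -0.0653, 0.1128]
tool_rot: [0.006, -2.224, 2.218]
contact_force: [-0.9, -0.2, -0.1]
opening: 0.0511
```

```bash
python3 -c "
from h import *
plan([.587,-.068,.114],np.radians(-90))
"
```

```text
pos [ 0.5864 -0.0653  0.1128] jawyaw -89.9 open 0.0511 t 19.0 F [-0.9 -0.2 -0.1] q6 [-0.24  1.33]
shift [-0.0006 -0.0012  0.0027] turn [0.1 0.1 0.2]
shift [-0.0006 -0.0012  0.0027] turn [   0.3 -179.9   -0.2]
```

Request:
arm_command(
  steps=[
    [[0,-0.001,0.002],[0,0,0],0],
    [[0,-0.001,0.002],[0,0,0],0],
    [[0,-0.001,0.002],[0,0,0],0],
    [[0,-0.001,0.002],[0,0,0],0],
    [[0,-0.001,0.002],[0,0,0],0],
  ],
  force=40,
)

```text
t: 19.5
tool_pos: [0.5879, -0.0687, 0.1157]
tool_rot: [-0.001, 2.219, -2.22]
contact_force: [2.4, -5.0, 0.8]
opening: 0.0191
```

```bash
cat >> h.py <<'E'
def arc(cx,cy,r,a0,da,n,z):
    P,M,o=tool(); print("pos",P.round(4),"ang now",np.degrees(np.arctan2(P[1]-cy,P[0]-cx)).round(1),"r",np.hypot(P[0]-cx,P[1]-cy).round(4),"F",o["contact_force"].round(1),"open",round(o["opening"],4),"t",o["t"])
    if a0 is None: a0=np.degrees(np.arctan2(P[1]-cy,P[0]-cx))
    for i in range(1,n+1):
        a=np.radians(a0+da*i); print(round(np.degrees(a),1),(M.T@(np.array([cx+r*np.cos(a),cy+r*np.sin(a),z])-P)).round(4).tolist())
E
python3 -c "
from h import *
arc(.551,-.0035,.075,-61.2,-8,5,.114)
p=ctrl.get_image('wrist');save(p,'w18')
"
```

```text
pos [ 0.5879 -0.0687  0.1157] ang now -60.5 r 0.075 F [ 2.4 -5.   0.8] open 0.0191 t 19.5
-69.2 [0.0103, 0.0017, 0.0049]
-77.2 [0.0204, 0.0017, 0.0079]
-85.2 [0.0307, 0.0017, 0.0095]
-93.2 [0.0412, 0.0017, 0.0096]
-101.2 [0.0515, 0.0017, 0.0083]
```

View pics/w18.png

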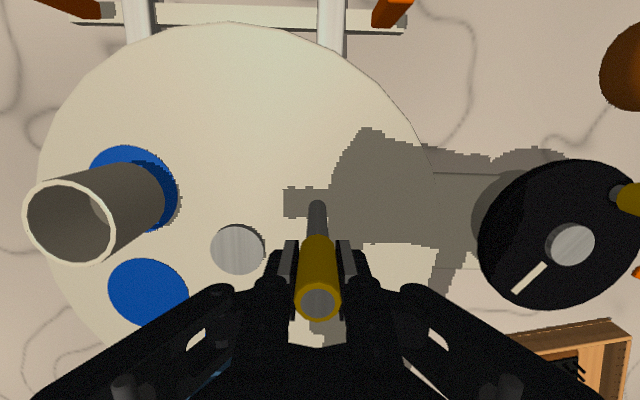

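Sleeve held; it sits at exactly 75 mm radius. I'll carry it round.

Request:
arm_command(
  steps=[
    [[0.01,0.001,0.005],[0,0,0],0],
    [[0.0204,0.001,0.008],[0,0,0],0],
    [[0.0307,0.001,0.0095],[0,0,0],0],
    [[0.041,0.001,0.0096],[0,0,0],0],
    [[0.0515,0.001,0.0083],[0,0,0],0],
  ],
)

```text
t: 20.05
tool_pos: [0.5369, -0.0764, 0.1157]
tool_rot: [0.003, 2.22, -2.217]
contact_force: [5.2, 6.1, 1.8]
opening: 0.0189
```

```bash
python3 -c "
from h import *
arc(.551,-.0035,.075,-101.2,-8,5,.114)
"
```

```text
pos [ 0.5369 -0.0764  0.1157] ang now -100.9 r 0.0742 F [5.2 6.1 1.8] open 0.0189 t 20.05
-109.2 [0.0106, 0.0017, -0.0021]
-117.2 [0.0202, 0.0016, -0.0062]
-125.2 [0.0291, 0.0016, -0.0116]
-133.2 [0.0372, 0.0016, -0.0183]
-141.2 [0.0443, 0.0015, -0.0259]
```

Request:
arm_command(
  steps=[
    [[0.0106,0.001,-0.002],[0,0,0],0],
    [[0.0202,0.001,-0.0062],[0,0,0],0],
    [[0.0291,0.001,-0.0116],[0,0,0],0],
    [[0.0372,0.001,-0.0183],[0,0,0],0],
    [[0.0443,0.001,-0.0259],[0,0,0],0],
  ],
)

```text
t: 20.55
tool_pos: [0.4932, -0.0493, 0.1157]
tool_rot: [0.009, 2.22, -2.212]
contact_force: [6.9, 7.0, 2.1]
opening: 0.019
```

```bash
python3 -c "
from h import *
arc(.551,-.0035,.075,-141.2,-8,5,.114)
p=ctrl.get_image('scene');save(p,'s19',(80,320,180,440),2.4)
"
```

```text
pos [ 0.4932 -0.0493  0.1157] ang now -141.6 r 0.0737 F [6.9 7.  2.1] open 0.019 t 20.55
-149.2 [0.0067, 0.0017, -0.0074]
-157.2 [0.0114, 0.0017, -0.0167]
-165.2 [0.0147, 0.0017, -0.0266]
-173.2 [0.0167, 0.0017, -0.0369]
-181.2 [0.0172, 0.0017, -0.0474]
```

View pics/s19.png

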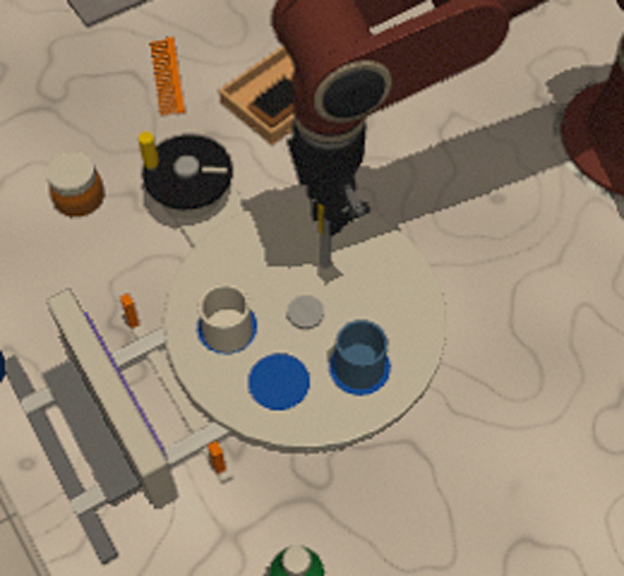

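Request:
arm_command(
  steps=[
    [[0.0067,0.001,-0.0074],[0,0,0],0],
    [[0.0114,0.001,-0.0167],[0,0,0],0],
    [[0.0147,0.001,-0.0266],[0,0,0],0],
    [[0.0167,0.001,-0.0369],[0,0,0],0],
    [[0.0172,0.001,-0.0474],[0,0,0],0],
  ],
)

```text
t: 21.1
tool_pos: [0.4771, 0.0003, 0.1158]
tool_rot: [0.016, 2.22, -2.206]
contact_force: [18.2, -0.8, -10.1]
opening: 0.0188
```

Request:
arm_command(
  steps=[
    [[0,0,0],[0,0,0],0],
    [[0,0,0],[0,0,0],0.25],
    [[0,0,0],[0,0,0],0.4],
    [[0,0,0],[0,0,0],0.5],
    [[0,0,0],[0,0,0],0.5],
  ],
)

```text
t: 21.6
tool_pos: [0.4768, 0.0, 0.1158]
tool_rot: [0.016, 2.22, -2.206]
contact_force: [-0.7, -0.1, -0.5]
opening: 0.0427
```

```bash
python3 -c "
from h import *
arc(.551,-.0035,.075,-181.2,-8,1,.114)
p=ctrl.get_image('wrist');save(p,'w20')
"
```

```text
pos [0.4768 0.     0.1158] ang now 177.3 r 0.0743 F [-0.7 -0.1 -0.5] open 0.0427 t 21.6
-189.2 [-0.0001, 0.0018, -0.0085]
```

View pics/w20.png

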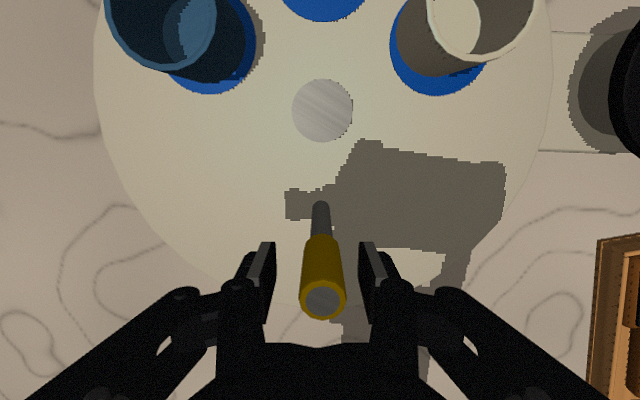

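Released and clear of the sleeve. I'll rise and verify.

Request:
arm_command(
  steps=[
    [[0,-0.03,0],[0,0,0.4],0.6],
    [[0,-0.07,0],[0,0,0.4],0.6],
    [[0,-0.1,0],[0,0,0.4],0.6],
    [[0,-0.12,0],[0,0,0.4],0.6],
    [[0,-0.12,0],[0,0,0.4],0.6],
  ],
)

```text
t: 22.15
tool_pos: [0.4769, -0.0012, 0.2398]
tool_rot: [0.032, 2.212, -2.201]
contact_force: [0.2, -0.2, 0.8]
opening: 0.0512
```

```bash
python3 -c "
from h import *
p=ctrl.get_image('wrist');save(p,'w21')
a=(.551,-.0035)
for d in (-2,0,2):
  for r,z,off in ((.075,.155,180),(.095,.03,0),(.095,.092,60),(.095,.092,-60)):
    b=np.radians(-1.2+off+d); print(d,r,proj(p,[a[0]+r*np.cos(b),a[1]+r*np.sin(b),z]).round(),end=' ')
  print()
p=ctrl.get_image('top');save(p,'t21',(80,310,160,480),2.4)
plan([.608,-.270,.2],np.radians(-90))
"
```

```text
-2 0.075 [315. 210.] -2 0.095 [325.  24.] -2 0.095 [232.  55.] -2 0.095 [414.  66.] 
0 0.075 [318. 211.] 0 0.095 [322.  23.] 0 0.095 [231.  59.] 0 0.095 [412.  63.] 
2 0.075 [322. 211.] 2 0.095 [319.  23.] 2 0.095 [229.  62.] 2 0.095 [411.  59.] 
pos [ 0.4749 -0.0009  0.2353] jawyaw -90.0 open 0.0508 t 22.25 F [-0.1  0.5 -0.3] q6 [-0.16  1.41]
shift [-0.1321  0.0365  0.2694] turn [ 0.4  0.  -1.3]
shift [-0.1321  0.0365  0.2694] turn [  -2.  -180.    -0.6]
```

View pics/w21.png

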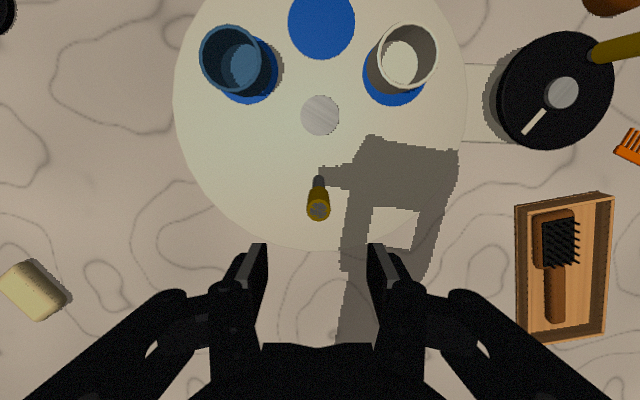

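View pics/t21.png

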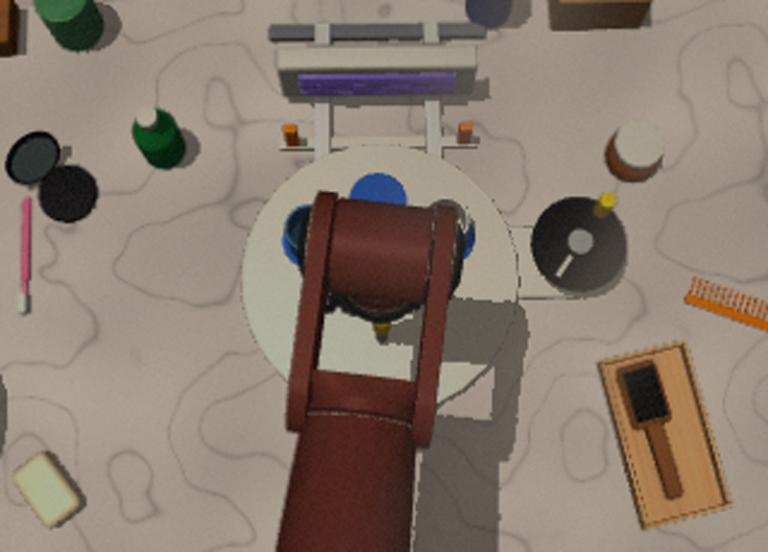

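The turntable sits at the detent (sleeve (318,210), pad 2 at (321,22), as predicted for 120°), with both tumblers upright and centred. Now the crank.

Request:
arm_command(
  steps=[
    [[-0.022,0,0.045],[0.2,0,-1],0.6],
    [[-0.044,0,0.09],[0.4,0,-1.3],0.6],
    [[-0.066,0,0.135],[0.4,0,-1.3],0.6],
    [[-0.088,0,0.18],[0.4,0,-1.3],0.6],
    [[-0.105,0,0.23],[0.4,0,-1.3],0.6],
  ],
)

```text
t: 22.75
tool_pos: [0.5787, -0.2291, 0.2328]
tool_rot: [0.006, -2.222, 2.218]
contact_force: [-0.5, 0.4, 0.2]
opening: 0.0509
```

```bash
python3 -c "
from h import *
p=ctrl.get_image('wrist');save(p,'w22')
print(proj(p,[.608,-.270,.126]),proj(p,[.574,-.2445,.07]))
plan([.608,-.270,.16],np.radians(-90))
"
```

```text
[365.96469326 165.05812587] [331.956084  187.4113701]
pos [ 0.5796 -0.2359  0.232 ] jawyaw -90.2 open 0.0514 t 22.8 F [-3.9 -3.4  0.3] q6 [-0.5   1.07]
shift [-0.0288  0.072   0.0337] turn [-0.2 -0.2  0.2]
shift [-0.0288  0.072   0.0337] turn [ -0.4 179.8  -0.3]
```

View pics/w22.png

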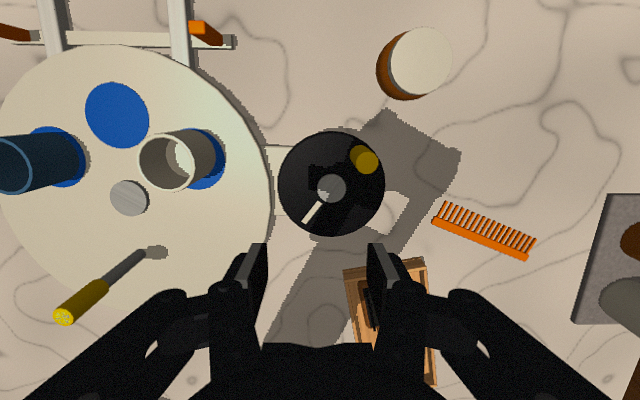

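Request:
arm_command(
  steps=[
    [[-0.032,0.03,0.034],[0,0,0],0.6],
    [[-0.032,0.06,0.034],[0,0,0],0.6],
    [[-0.032,0.072,0.034],[0,0,0],0.6],
    [[-0.032,0.072,0.034],[0,0,0],0.6],
    [[-0.032,0.072,0.034],[0,0,0],0.6],
  ],
)

```text
t: 23.3
tool_pos: [0.6108, -0.2695, 0.1599]
tool_rot: [0.001, -2.214, 2.22]
contact_force: [1.2, 0.1, 0.3]
opening: 0.0515
```

```bash
python3 -c "
from h import *
p=ctrl.get_image('wrist');save(p,'w23')
print(proj(p,[.612,-.270,.126]),proj(p,[.577,-.2445,.068]))
plan([.612,-.270,.087],np.radians(-90))
"
```

```text
[317.7819801  229.13265794] [287.70790527 241.08195893]
pos [ 0.6115 -0.2698  0.1615] jawyaw -90.2 open 0.0515 t 23.35 F [-0.1  0.5  1.2] q6 [-0.52  1.05]
shift [-0.0007  0.0745 -0.0001] turn [-0.2 -0.2  0.1]
shift [-0.0007  0.0745 -0.0001] turn [ -0.2 179.8  -0.4]
```

View pics/w23.png

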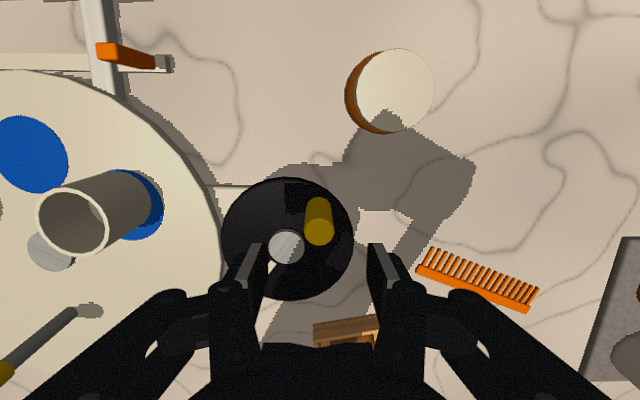

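Sleeve top at (320,230), wheel disc centre at (288,239), both as predicted. I'll descend and grip.

Request:
arm_command(
  steps=[
    [[0,0.02,0],[0,0,0],0.6],
    [[0,0.045,0],[0,0,0],0.6],
    [[0,0.065,0],[0,0,0],0.6],
    [[0,0.073,0],[0,0,0],0.6],
    [[0,0.073,0],[0,0,0],0.6],
  ],
)

```text
t: 23.85
tool_pos: [0.6113, -0.2696, 0.0889]
tool_rot: [-0.001, -2.214, 2.223]
contact_force: [-0.2, 0.4, -0.0]
opening: 0.0511
```

Request:
arm_command(
  steps=[
    [[0,0,0],[0,0,0],0.2],
    [[0,0,0],[0,0,0],0],
    [[0,0,0],[0,0,0],0],
    [[0,0,0],[0,0,0],0],
    [[0,0,0],[0,0,0],0],
  ],
  force=30,
)

```text
t: 24.35
tool_pos: [0.6125, -0.2703, 0.0912]
tool_rot: [-0.004, -2.214, 2.227]
contact_force: [-0.5, 0.9, 5.6]
opening: 0.0196
```

```bash
python3 -c "
from h import *
arc(.577,-.2445,.045,None,-20,5,.089)
p=ctrl.get_image('wrist');save(p,'w24')
"
```

```text
pos [ 0.6125 -0.2703  0.0912] ang now -35.9 r 0.0439 F [-0.5  0.9  5.6] open 0.0196 t 24.35
-55.9 [0.0103, 0.0023, 0.0115]
-75.9 [0.0245, 0.0023, 0.018]
-95.9 [0.0401, 0.0023, 0.0191]
-115.9 [0.0552, 0.0023, 0.0149]
-135.9 [0.0679, 0.0022, 0.0057]
```

View pics/w24.png

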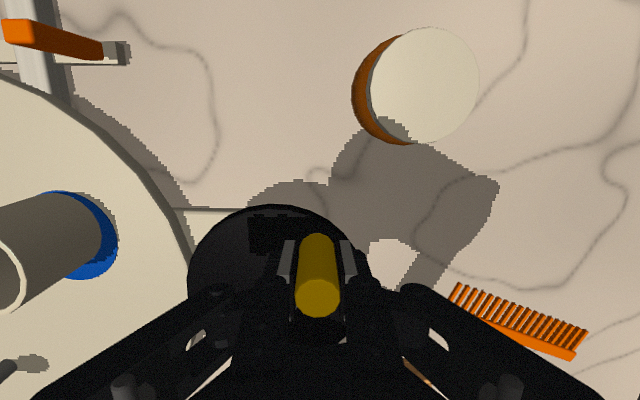

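Request:
arm_command(
  steps=[
    [[0.01,0.001,0.0115],[0,0,0],0],
    [[0.0245,0.001,0.018],[0,0,0],0],
    [[0.04,0.001,0.019],[0,0,0],0],
    [[0.055,0.001,0.015],[0,0,0],0],
    [[0.068,0.001,0.0057],[0,0,0],0],
  ],
)

```text
t: 24.9
tool_pos: [0.5448, -0.2764, 0.0913]
tool_rot: [0.01, 2.215, -2.228]
contact_force: [5.1, 4.0, 3.2]
opening: 0.019
```

```bash
python3 -c "
from h import *
arc(.577,-.2445,.045,-136,-20,5,.089)
"
```

```text
pos [ 0.5448 -0.2764  0.0913] ang now -135.4 r 0.0453 F [5.1 4.  3.2] open 0.019 t 24.9
-156.0 [0.0089, 0.0022, -0.0135]
-176.0 [0.0128, 0.0021, -0.0287]
-196.0 [0.0112, 0.002, -0.0442]
-216.0 [0.0044, 0.0019, -0.0583]
-236.0 [-0.0068, 0.0019, -0.0692]
```

Request:
arm_command(
  steps=[
    [[0.0089,0.001,-0.0135],[0,0,0],0],
    [[0.0128,0.001,-0.0287],[0,0,0],0],
    [[0.0112,0.001,-0.0442],[0,0,0],0],
    [[0.0044,0.001,-0.0583],[0,0,0],0],
    [[-0.0068,0.001,-0.0692],[0,0,0],0],
  ],
)

```text
t: 25.4
tool_pos: [0.5509, -0.2066, 0.0913]
tool_rot: [-0.008, -2.214, 2.226]
contact_force: [-2.7, 0.1, 7.3]
opening: 0.0194
```

```bash
python3 -c "
from h import *
arc(.577,-.2445,.045,-236,-20,5,.089)
"
```

```text
pos [ 0.5509 -0.2066  0.0913] ang now 124.6 r 0.0461 F [-2.7  0.1  7.3] open 0.0194 t 25.4
-256.0 [-0.0152, 0.0023, -0.0058]
-276.0 [-0.0308, 0.0023, -0.007]
-296.0 [-0.0459, 0.0023, -0.0028]
-316.0 [-0.0585, 0.0024, 0.0064]
-336.0 [-0.0673, 0.0025, 0.0193]
```

Request:
arm_command(
  steps=[
    [[-0.0152,0.001,-0.0058],[0,0,0],0],
    [[-0.0308,0.001,-0.007],[0,0,0],0],
    [[-0.0459,0.001,-0.0028],[0,0,0],0],
    [[-0.0585,0.001,0.0064],[0,0,0],0],
    [[-0.0673,0.001,0.0193],[0,0,0],0],
  ],
)

```text
t: 25.9
tool_pos: [0.618, -0.2267, 0.0912]
tool_rot: [-0.005, -2.212, 2.227]
contact_force: [-7.6, -2.2, 7.9]
opening: 0.0194
```

```bash
python3 -c "
from h import *
arc(.577,-.2445,.045,-336,-20,5,.089)
p=ctrl.get_image('scene');save(p,'s25',(80,320,180,440),2.4)
"
```

```text
pos [ 0.618  -0.2267  0.0912] ang now 23.5 r 0.0447 F [-7.6 -2.2  7.9] open 0.0194 t 25.9
-356.0 [-0.0039, 0.0023, 0.0147]
-376.0 [-0.0024, 0.0024, 0.0302]
-396.0 [0.0044, 0.0025, 0.0443]
-416.0 [0.0156, 0.0026, 0.0552]
-436.0 [0.0299, 0.0026, 0.0616]
```

View pics/s25.png

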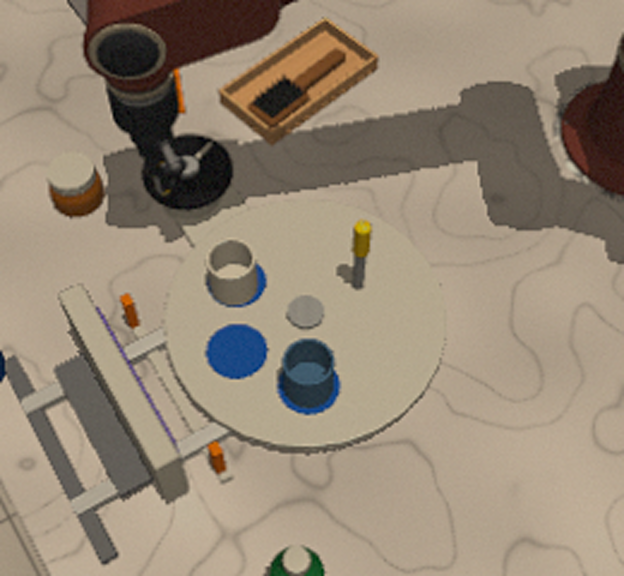

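The lamp is moving. White may sit off its pad here, so I'll check with projections.

```bash
python3 -c "
from h import *
p=ctrl.get_image('scene'); i=p['img'][:,:,::-1].copy()
i=cv2.resize(i,None,fx=4,fy=4,interpolation=cv2.INTER_CUBIC)
def circ(c,r,z,col):
    q=np.array([(proj(p,[c[0]+r*np.cos(a),c[1]+r*np.sin(a),z])+.5)*4-.5 for a in np.linspace(0,6.283,60)]).astype(np.int32); cv2.polylines(i,[q],True,col,1)
for off in(60,-60):
    b=np.radians(-1.2+off); c=(.551+.095*np.cos(b),-.0035+.095*np.sin(b)); print(c)
    circ(c,.036,.03,(0,0,255)); circ(c,.029,.092,(0,255,0)); circ(c,.025,.092,(0,255,0))
cv2.imwrite('pics/s26.png',i[600:1120,1000:1400])
"
```

```text
(np.float64(0.6002125658904475), np.float64(0.07775960471524812))
(np.float64(0.596766599039663), np.float64(-0.08674913460416706))
```

View pics/s26.png

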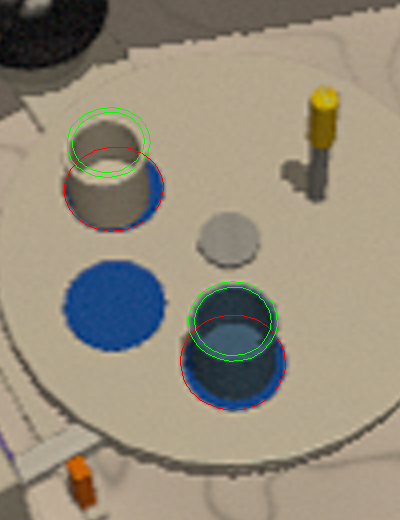

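White is off by about 7 mm at most, well inside 22 mm. I'll keep winding and re-measure later.

Request:
arm_command(
  steps=[
    [[-0.0039,0.001,0.0147],[0,0,0],0],
    [[-0.0024,0.001,0.0302],[0,0,0],0],
    [[0.0044,0.001,0.0443],[0,0,0],0],
    [[0.0156,0.001,0.0552],[0,0,0],0],
    [[0.0299,0.001,0.0616],[0,0,0],0],
  ],
)

```text
t: 26.5
tool_pos: [0.5875, -0.2877, 0.0912]
tool_rot: [-0.009, -2.216, 2.222]
contact_force: [-1.5, 10.5, 9.7]
opening: 0.019
```

```bash
python3 -c "
from h import *
arc(.577,-.2445,.045,-436,-20,5,.089)
"
```

```text
pos [ 0.5875 -0.2877  0.0912] ang now -76.4 r 0.0444 F [-1.5 10.5  9.7] open 0.019 t 26.5
-456.0 [0.0152, 0.0022, 0.0016]
-476.0 [0.0302, 0.0022, -0.0026]
-496.0 [0.0429, 0.0021, -0.0117]
-516.0 [0.0517, 0.0021, -0.0246]
-536.0 [0.0556, 0.002, -0.0397]
```

Request:
arm_command(
  steps=[
    [[0.0152,0,0.0012],[0,0,0],0],
    [[0.0302,-0.001,-0.003],[0,0,0],0],
    [[0.0429,-0.001,-0.0117],[0,0,0],0],
    [[0.0517,-0.001,-0.0246],[0,0,0],0],
    [[0.0556,-0.001,-0.0397],[0,0,0],0],
  ],
)

```text
t: 27.0
tool_pos: [0.5311, -0.2471, 0.0914]
tool_rot: [-0.01, -2.216, 2.222]
contact_force: [5.2, -0.6, -2.1]
opening: 0.019
```

```bash
python3 -c "
from h import *
arc(.577,-.2445,.045,-536,-20,5,.091)
"
```

```text
pos [ 0.5311 -0.2471  0.0914] ang now -176.7 r 0.046 F [ 5.2 -0.6 -2.1] open 0.019 t 27.0
-556.0 [-0.0025, 0.0004, -0.0151]
-576.0 [-0.0093, 0.0003, -0.0292]
-596.0 [-0.0205, 0.0003, -0.0401]
-616.0 [-0.0347, 0.0003, -0.0466]
-636.0 [-0.0503, 0.0003, -0.0478]
```

Request:
arm_command(
  steps=[
    [[-0.0025,0,-0.0151],[0,0,0],0],
    [[-0.0093,0,-0.0292],[0,0,0],0],
    [[-0.0205,0,-0.0401],[0,0,0],0],
    [[-0.0347,0,-0.0466],[0,0,0],0],
    [[-0.0503,0,-0.0478],[0,0,0],0],
  ],
)

```text
t: 27.5
tool_pos: [0.5833, -0.1991, 0.0913]
tool_rot: [-0.008, -2.215, 2.224]
contact_force: [-1.9, -7.3, 1.6]
opening: 0.019
```

```bash
python3 -c "
from h import *
arc(.577,-.2445,.045,-636,-20,5,.091)
"
```

```text
pos [ 0.5833 -0.1991  0.0913] ang now 82.1 r 0.0458 F [-1.9 -7.3  1.6] open 0.019 t 27.5
-656.0 [-0.0135, 0.0004, 0.0049]
-676.0 [-0.0262, 0.0004, 0.014]
-696.0 [-0.035, 0.0005, 0.0269]
-716.0 [-0.0388, 0.0006, 0.042]
-736.0 [-0.0373, 0.0006, 0.0576]
```

Request:
arm_command(
  steps=[
    [[-0.0135,0,0.0049],[0,0,0],0],
    [[-0.0262,0,0.014],[0,0,0],0],
    [[-0.035,0,0.0269],[0,0,0],0],
    [[-0.0388,0,0.042],[0,0,0],0],
    [[-0.0373,0,0.0576],[0,0,0],0],
  ],
)

```text
t: 28.0
tool_pos: [0.6198, -0.2564, 0.0911]
tool_rot: [-0.0, -2.215, 2.219]
contact_force: [-13.5, 4.5, 9.4]
opening: 0.0194
```

```bash
python3 -c "
from h import *
arc(.577,-.2445,.045,-736,-20,5,.091)
p=ctrl.get_image('wrist');save(p,'w27')
"
```

```text
pos [ 0.6198 -0.2564  0.0911] ang now -15.6 r 0.0444 F [-13.5   4.5   9.4] open 0.0194 t 28.0
-756.0 [0.0063, 0.0002, 0.0146]
-776.0 [0.0175, 0.0003, 0.0255]
-796.0 [0.0317, 0.0003, 0.0319]
-816.0 [0.0473, 0.0004, 0.0331]
-836.0 [0.0623, 0.0005, 0.0288]
```

View pics/w27.png

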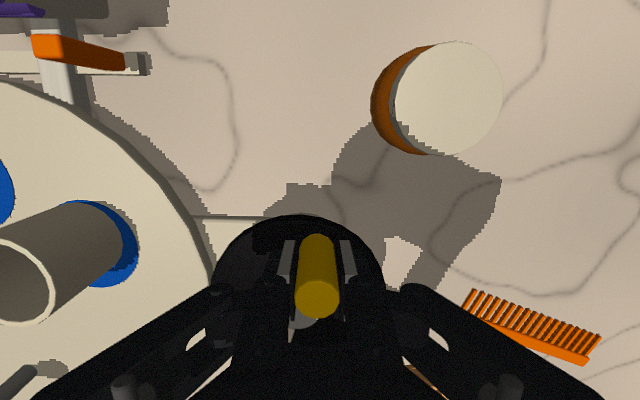

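Request:
arm_command(
  steps=[
    [[0.007,-0.0005,0.0146],[0,0,0],0],
    [[0.0185,-0.0005,0.025],[0,0,0],0],
    [[0.0327,-0.0005,0.0309],[0,0,0],0],
    [[0.0483,-0.0005,0.0321],[0,0,0],0],
    [[0.063,-0.0005,0.028],[0,0,0],0],
  ],
)

```text
t: 28.55
tool_pos: [0.5573, -0.2849, 0.0913]
tool_rot: [-0.004, -2.216, 2.216]
contact_force: [3.9, 6.2, 0.1]
opening: 0.0195
```

```bash
python3 -c "
from h import *
arc(.576,-.244,.045,-836,-20,5,.091)
"
```

```text
pos [ 0.5573 -0.2849  0.0913] ang now -114.6 r 0.045 F [3.9 6.2 0.1] open 0.0195 t 28.55
-856.0 [0.0137, 0.0004, -0.0096]
-876.0 [0.0226, 0.0004, -0.0225]
-896.0 [0.0264, 0.0004, -0.0376]
-916.0 [0.0249, 0.0004, -0.0532]
-936.0 [0.0182, 0.0004, -0.0673]
```

Request:
arm_command(
  steps=[
    [[0.0137,0,-0.0096],[0,0,0],0],
    [[0.0226,0,-0.0225],[0,0,0],0],
    [[0.0264,0,-0.0376],[0,0,0],0],
    [[0.0249,0,-0.0532],[0,0,0],0],
    [[0.0182,0,-0.0673],[0,0,0],0],
  ],
)

```text
t: 29.05
tool_pos: [0.5402, -0.2164, 0.0913]
tool_rot: [-0.004, -2.216, 2.216]
contact_force: [1.8, -4.3, -1.0]
opening: 0.0191
```

```bash
python3 -c "
from h import *
arc(.576,-.244,.045,-936,-12,5,.091)
p=ctrl.get_image('scene');save(p,'s28',(80,320,180,440),2.4)
"
```

```text
pos [ 0.5402 -0.2164  0.0913] ang now 142.4 r 0.0452 F [ 1.8 -4.3 -1. ] open 0.0191 t 29.05
-948.0 [-0.0056, 0.0003, -0.0059]
-960.0 [-0.0132, 0.0003, -0.0115]
-972.0 [-0.0217, 0.0003, -0.0154]
-984.0 [-0.0309, 0.0002, -0.0174]
-996.0 [-0.0403, 0.0002, -0.0175]
```

View pics/s28.png

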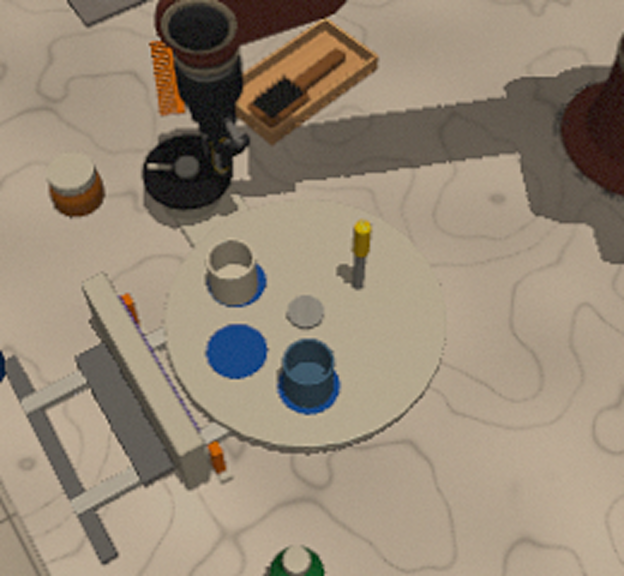

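Request:
arm_command(
  steps=[
    [[-0.0056,0,-0.0059],[0,0,0],0],
    [[-0.0132,0,-0.0115],[0,0,0],0],
    [[-0.0217,0,-0.0154],[0,0,0],0],
    [[-0.0309,0,-0.0174],[0,0,0],0],
    [[-0.0403,0,-0.0175],[0,0,0],0],
  ],
)

```text
t: 29.6
tool_pos: [0.583, -0.199, 0.0913]
tool_rot: [-0.004, -2.215, 2.221]
contact_force: [-3.4, -9.8, 0.5]
opening: 0.0189
```

```bash
python3 -c "
from h import *
arc(.576,-.244,.045,-996,-8,5,.091)
"
```

```text
pos [ 0.583  -0.199   0.0913] ang now 81.1 r 0.0455 F [-3.4 -9.8  0.5] open 0.0189 t 29.6
-1004.0 [-0.0039, 0.0003, 0.0013]
-1012.0 [-0.0099, 0.0003, 0.0032]
-1020.0 [-0.0155, 0.0003, 0.0059]
-1028.0 [-0.0207, 0.0003, 0.0094]
-1036.0 [-0.0254, 0.0003, 0.0136]
```

Request:
arm_command(
  steps=[
    [[-0.0039,0,0.001],[0,0,0],0],
    [[-0.0099,0,0.0032],[0,0,0],0],
    [[-0.0155,0,0.0059],[0,0,0],0],
    [[-0.0207,0,0.0094],[0,0,0],0],
    [[-0.0254,0,0.0136],[0,0,0],0],
  ],
)

```text
t: 30.1
tool_pos: [0.6088, -0.2127, 0.0913]
tool_rot: [-0.004, -2.216, 2.22]
contact_force: [-1.4, -0.3, 0.8]
opening: 0.0195
```

```bash
python3 -c "
from h import *
arc(.576,-.244,.045,-1036,-8,5,.091)
p=ctrl.get_image('scene');save(p,'s29',(160,300,200,300),5)
"
```

```text
pos [ 0.6088 -0.2127  0.0913] ang now 43.7 r 0.0453 F [-1.4 -0.3  0.8] open 0.0195 t 30.1
-1044.0 [-0.0037, 0.0003, 0.0048]
-1052.0 [-0.007, 0.0003, 0.0101]
-1060.0 [-0.0096, 0.0003, 0.0158]
-1068.0 [-0.0114, 0.0003, 0.0219]
-1076.0 [-0.0123, 0.0003, 0.0281]
```

View pics/s29.png

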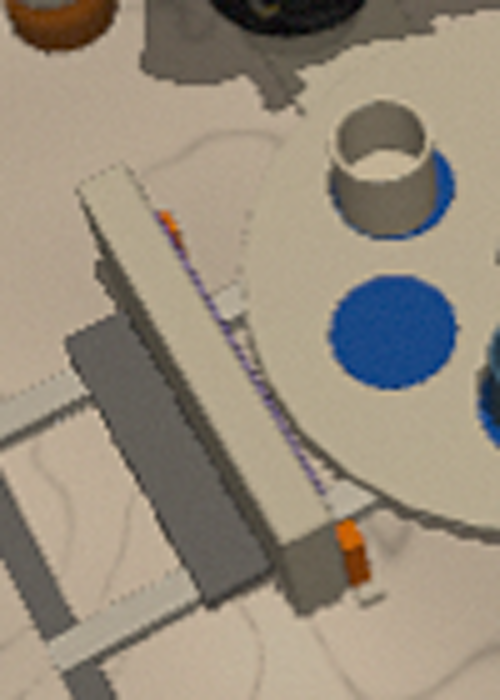

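Near the stops. I'll continue in small steps and watch the force.

Request:
arm_command(
  steps=[
    [[-0.0037,0,0.0048],[0,0,0],0],
    [[-0.007,0,0.0101],[0,0,0],0],
    [[-0.0096,0,0.0158],[0,0,0],0],
    [[-0.0114,0,0.0219],[0,0,0],0],
    [[-0.0123,0,0.0281],[0,0,0],0],
  ],
)

```text
t: 30.65
tool_pos: [0.6212, -0.2421, 0.0913]
tool_rot: [-0.005, -2.215, 2.22]
contact_force: [-3.4, 1.0, 2.3]
opening: 0.0191
```

```bash
python3 -c "
from h import *
arc(.576,-.244,.045,-1076,-6,5,.091)
p=ctrl.get_image('scene');save(p,'s30',(160,300,200,300),5)
"
```

```text
pos [ 0.6212 -0.2421  0.0913] ang now 2.4 r 0.0453 F [-3.4  1.   2.3] open 0.0191 t 30.65
-1082.0 [0.0002, 0.0003, 0.0035]
-1088.0 [0.0006, 0.0003, 0.0082]
-1094.0 [0.0015, 0.0003, 0.0128]
-1100.0 [0.0028, 0.0003, 0.0173]
-1106.0 [0.0046, 0.0004, 0.0217]
```

View pics/s30.png

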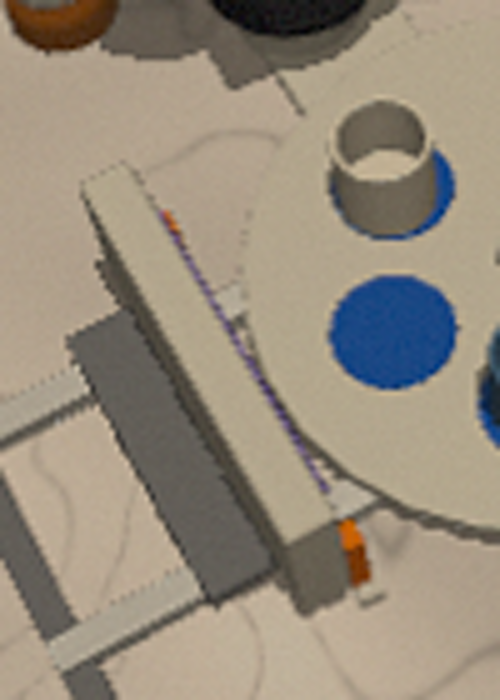

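Request:
arm_command(
  steps=[
    [[0.0002,0,0.0035],[0,0,0],0],
    [[0.0006,0,0.0082],[0,0,0],0],
    [[0.0015,0,0.0128],[0,0,0],0],
    [[0.0028,0,0.0173],[0,0,0],0],
    [[0.0046,0,0.0217],[0,0,0],0],
  ],
)

```text
t: 31.2
tool_pos: [0.6204, -0.2472, 0.0913]
tool_rot: [-0.011, -2.257, 2.185]
contact_force: [9.4, 58.5, 12.7]
opening: 0.0191
```

```bash
python3 -c "
from h import *
arc(.576,-.244,.045,-1106,-5,5,.091)
"
```

```text
pos [ 0.6204 -0.2472  0.0913] ang now -4.1 r 0.0445 F [ 9.4 58.5 12.7] open 0.0191 t 31.2
-1111.0 [0.0057, -0.0004, 0.02]
-1116.0 [0.0078, -0.0005, 0.0233]
-1121.0 [0.0103, -0.0006, 0.0264]
-1126.0 [0.013, -0.0007, 0.0292]
-1131.0 [0.0159, -0.0008, 0.0318]
```

There's a firm stop at about 1048° of winding, with the crank no longer following. I'll relax, release and retreat.

Request:
arm_command(
  steps=[
    [[0,0,0.001],[0,0,0],0],
    [[0,0,0.001],[0,0,0],0],
    [[0,0,0],[0,0,0],0.3],
    [[0,0,0],[0,0,0],0.6],
    [[0,0,0],[0,0,0],0.6],
  ],
)

```text
t: 31.7
tool_pos: [0.6205, -0.2478, 0.0911]
tool_rot: [-0.012, -2.256, 2.186]
contact_force: [0.4, -0.1, -0.3]
opening: 0.0507
```

```bash
python3 -c "
from h import *
plan([.612,-.270,.087],np.radians(-90))
p=ctrl.get_image('wrist');save(p,'w31')
p=ctrl.get_image('scene');save(p,'s31',(160,300,200,300),5)
"
```

```text
pos [ 0.6205 -0.2478  0.0911] jawyaw -90.3 open 0.0507 t 31.7 F [ 0.4 -0.1 -0.3] q6 [-0.5   1.06]
shift [0.0084 0.0034 0.0223] turn [ 1.8 -0.3 -0.3]
shift [0.0084 0.0034 0.0223] turn [  0.5 179.7   2.9]
```

View pics/w31.png

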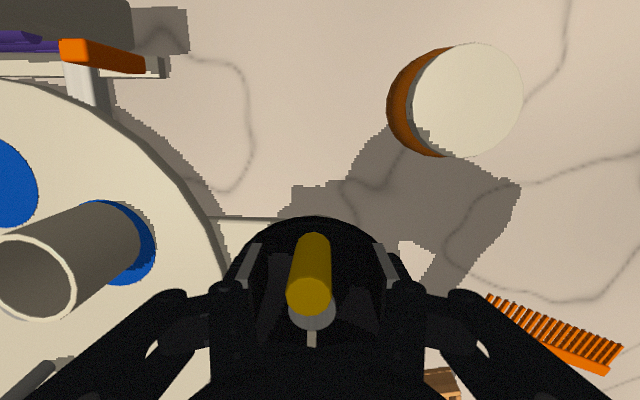

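View pics/s31.png

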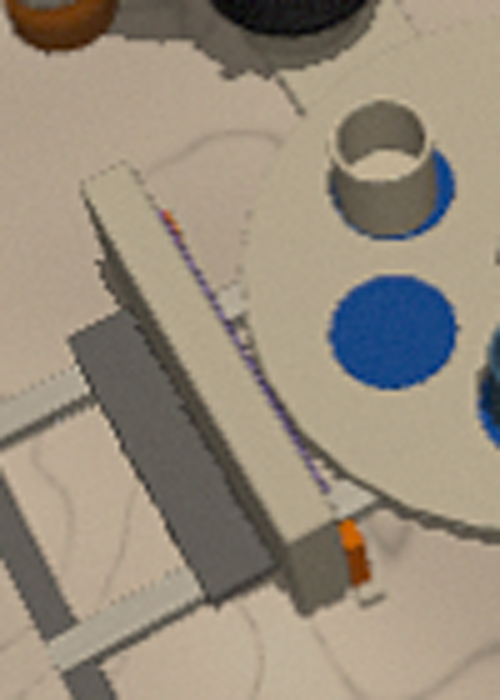

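The panel is against the orange stops. I'll retreat upward and aside for a full check.

Request:
arm_command(
  steps=[
    [[0,-0.03,0],[0,0,0],0.6],
    [[0,-0.07,0],[0,0,0],0.6],
    [[0,-0.11,0],[0,0,0],0.6],
    [[0.03,-0.15,0.04],[0,0,0],0.6],
    [[0.07,-0.15,0.08],[0,0,0],0.6],
  ],
)

```text
t: 32.3
tool_pos: [0.5639, -0.321, 0.2429]
tool_rot: [0.018, 2.244, -2.187]
contact_force: [-0.3, -1.5, -0.4]
opening: 0.0512
```

Request:
arm_command(
  steps=[
    [[0.05,0,0.03],[0,0,0],0.6],
    [[0.1,0,0.06],[0,0,0],0.6],
    [[0.14,0,0.1],[0,0,0],0.6],
    [[0.17,0,0.13],[0,0,0],0.6],
    [[0.17,0,0.13],[0,0,0],0.6],
  ],
)

```text
t: 32.8
tool_pos: [0.3901, -0.4535, 0.2373]
tool_rot: [0.024, 2.246, -2.192]
contact_force: [1.3, 0.1, -0.5]
opening: 0.0511
```

```bash
python3 -c "
from h import *
plan([.5,-.4,.2])
for n,box in (('top',(110,260,240,420)),('scene',(140,290,190,370))):
  p=ctrl.get_image(n); i=cv2.resize(p['img'][:,:,::-1],None,fx=4,fy=4,interpolation=cv2.INTER_CUBIC)
  def circ(c,r,z,col):
    q=np.array([(proj(p,[c[0]+r*np.cos(a),c[1]+r*np.sin(a),z])+.5)*4-.5 for a in np.linspace(0,6.283,60)]).astype(np.int32); cv2.polylines(i,[q],True,col,1)
  for off in(60,-60,0):
    b=np.radians(-1.2+off); c=(.551+.095*np.cos(b),-.0035+.095*np.sin(b))
    circ(c,.036,.03,(0,0,255))
    if off: circ(c,.029,.092,(0,255,0))
  r0,r1,c0,c1=[4*x for x in box]; cv2.imwrite(f'pics/{n}32.png',i[r0:r1,c0:c1])
  save(p,n+'32f')
"
```

```text
pos [ 0.3901 -0.4535  0.2373] jawyaw -90.5 open 0.0511 t 32.8 F [ 1.3  0.1 -0.5] q6 [-1.    0.58]
shift [-0.109   0.04   -0.0534] turn [ 1.4 -0.  -0.7]
```

View pics/top32.png

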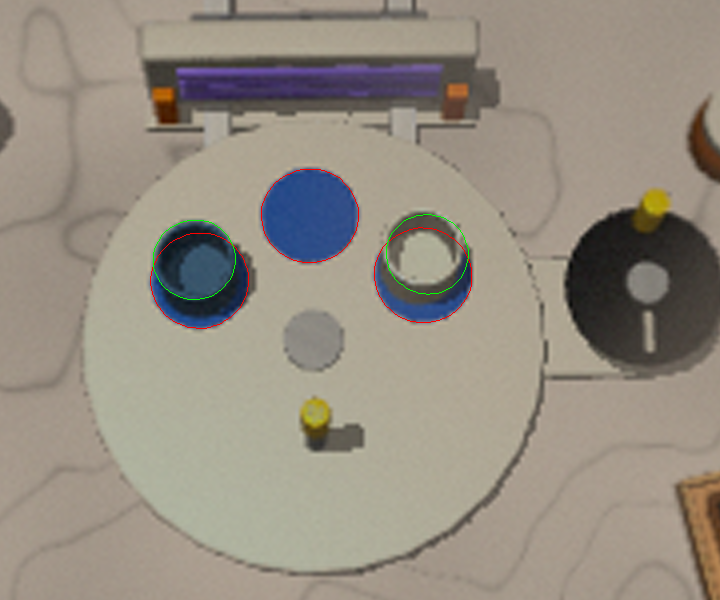

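View pics/scene32.png

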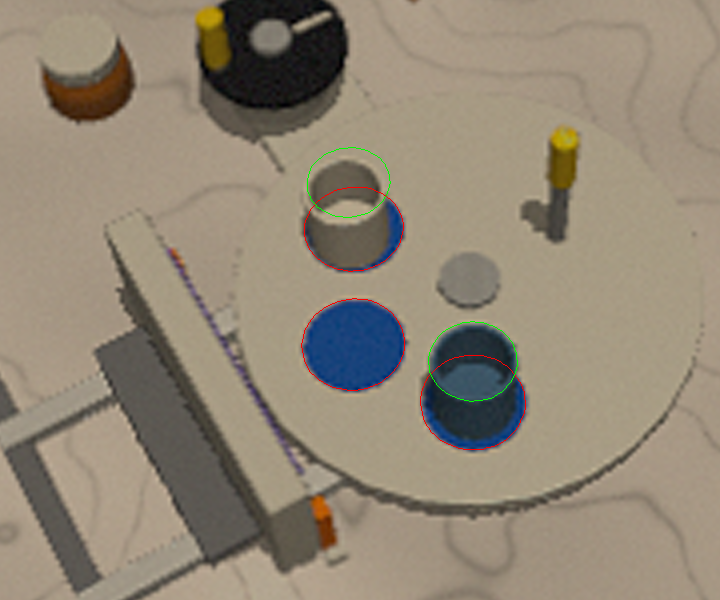

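View pics/top32f.png

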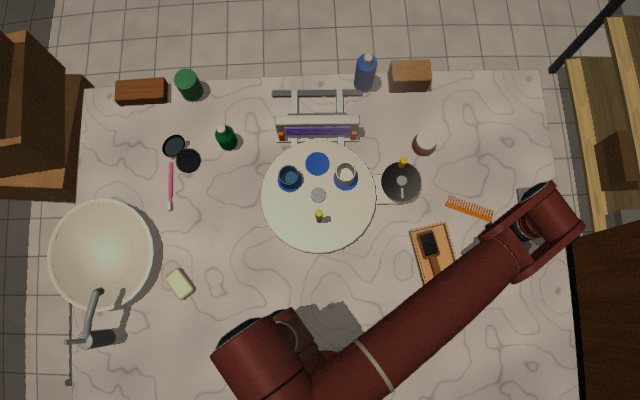

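Pads and sleeve fit the 120° prediction, blue is about 1 mm off and white about 5–8 mm. The panel is on its stops and the brush is in the tray. Handing in.

```bash
python3 -c "
from station import ctrl
print(ctrl.finish_job())"
```

```text
the job is handed in; nothing more can be done
None
```

The job is done and handed in after about 33 s of the 192 s allowed; the hand-in gave no verdict.

**What I did:** I laid the hairbrush in the tray and put the blue and white tumblers on the two outer pads. I carried the turntable one click (120°) clockwise by its sleeve. Then I wound the crank clockwise, about 1048°, until it hit a hard stop. I saw no terracotta tumbler in either overhead view, so I loaded two.

**Last checks:**
- **Turntable:** after release, the pads and the yellow sleeve lined up with the expected 120° position in both overhead views.
- **Tumblers:** both stand upright. Blue is about 1 mm off its pad centre. White is about 5–8 mm off, inside the 22 mm limit but further than it looked when I placed it. I left it and did not find out why it had shifted.
- **Lamp:** the panel sits against the orange stops. I judged this from the pictures and the hard stop (58 N on the fingers), since there is no lamp reading.
- **Brush and other toiletries:** the brush is in the tray, and the other toiletries look unmoved. The arm is clear of everything.

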